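# Stack linings and slide the carrier home under the drill bridge

### The arm

A 6-joint arm with a two-finger parallel gripper is mounted at the origin on the work surface. World frame = base frame: x ahead of the robot, y to its left, z up, the work surface at z = 0. Lengths are in m, angles in rad, forces in N, time in s.
With the tool pointing down it reaches from about 0.375 to 0.9 m from the base axis. Payload 3.1 kg.
Tool frame: the origin (TCP) lies at the very end of the fingers, on their centre line; the grasp point (between the pads) lies 19 mm behind it; z points along the fingers, y is the line along which they close (so a half turn about z gives the same grasp; the last joint's range is limited). The gripper opens to 85 mm and grips with 20 to 120 N. Pads are 22 mm wide; open, the fingers measure 114 mm over their backs; the gripper's body (76 mm by 85 mm) begins 54 mm behind the grasp point. The pads swing forward as they close: fully open they stand 13 mm farther back than shut.
Start: joints at [-1.286, 0.527, 1.433, -0, 1.181, -0.178], TCP at [0.279, -0.559, 0.193] pointing down, gripper open.
Joint ranges: [-3.08, 3.08], [-0.75, 2.2], [0.22, 2.44], [-1.43, 4.57], [0, 2.65], [-2.85, 2.85]. Speed limits (rad/s): [2.79, 2.79, 3.14, 3.14, 3.14, 3.14].

### API

Orientations are given as a unit quaternion [x, y, z, w].
In Python, from station import telemetry, snapshot, ticket gives the robot as it stands.
- The arm moves only by the tool move_arm, never from a script. Its argument "commands" is text: rows parted by semicolons, each of 7 numbers parted by spaces: the shift along the tool's x, y, z in mm, then the turn, a rotation vector about the tool's x, y, z in degrees, then the opening, from -1 (shut) to 1 (fully open). A call has exactly 5 rows; each row is the pose to reach, as a shift and turn from the pose commanded when the call began, along the tool's axes at that moment; what a row does not reach only later rows make up. A row lasts 1/8 s, in which the tool goes at most 62.5 mm and 10.7 degrees, less where a joint would pass 70% of its speed; a pose out of reach is approached as far as the arm can. A call with a gripper value outside its range is refused whole. The fingers move at their own pace and stop on an object; "grip_force" is the grip in N (left out, the last holds). Time passes only in rows, so rows that repeat a pose let the fingers close, or fill a call up. It gives the time, the measured TCP pose, the force, the opening and the grip force at its end, in the units of the state.
- telemetry.sense(): the state, without advancing time (a new reading comes with each control period).
- snapshot(name): name is "scene" or "top"; returns a dict with "image" (400x640x3 uint8, red, green, blue), "fx", "fy", "cx", "cy" (pixels), "pose" (4x4, takes a point from camera to world coordinates). Camera axes: x right, y down, z forward; pixel columns grow to the right and rows downward; lengths in m; the calibration is good to about 2 mm. A picture is of the moment at which its call begins. There is no depth.
- ticket.sign_off(): hands the job in; it is judged then, once.
The state is a dict: "t": time; "q": joint angles; "qd": joint speeds; "tau": joint torques, N m; "tcp_pos": TCP position; "tool_rot": TCP orientation; "force": force on the tool from outside, world axes, zero at the start; "ft_torque": the same for the moment, N m; "finger_gap": opening from 0.0 (shut) to 1.0 (fully open); "gripper_force": force on a finger pad.
Only numpy, scipy, OpenCV 4.12 (cv2) and the standard library are available. Lean on these libraries where they do the work, as an engineer would, in place of code of your own. Each camera call takes 0.05 s, during which the arm holds its last target. There are 200 camera calls.

### The job

Get the drill fixture ready to drill the brake linings as one stack. Move the red hitch pin off the fixture's bed into the shallow steel parts tray; put the aluminium carrier on the bed, stack every loose brake lining squarely in one pile inside the rectangle scribed on the carrier, then slide the carrier along its rails under the bridge, fully home, until the spring roller drops into the notch and holds it. Leave everything else where it is.

Things in the scene. Friction and masses are not known exactly. Their poses are not given: they have to be found in the camera images.
- home (a point): where the carrier's origin comes when fully home: on top of the fixed drill fixture's flat dark steel bed (120 mm wide in x, 6 mm thick on the counter), midway between the rails. Axes are the fixture's: +y is the way the carrier slides in, z up. In this frame the bed runs from y -340 to +70 mm; y -340 to -160 is open apron. End stop face at y +56.5 mm, 1.5 mm past a home carrier's front
- mouth (a point): front of the flared guides, on the bed at home's y -156 mm, same axes. Between their front ends about 95 mm, narrowing over 38 mm of y to straight rails from home's y -120 to +65: inner faces at x +-36.5 mm, lips overhanging to x +-31 mm, lip underside 11 mm and top 15 mm above the bed
- bridge (a point): centre of the underside of the fixed grey steel bridge, 66 mm above the bed, straight above home, same axes: two strips 8 mm thick (top 74 mm above the bed) with a 36 mm slot between them, covering y -55 to +55 mm, on four 10 mm legs at x +-52.5 mm
- roller (a joint): travel (m) of the sprung detent roller, 16 mm in diameter on an upright axis, poking through the +x rail at home's y +30 mm: 0 = out, as in an empty lane or in the carrier's notch; about 0.004 = pushed back by the carrier's edge, from some 25 mm before home until it drops in at home. Spring 5 N at rest plus 350 N/m; sliding in past it takes up to about 15 N, pulling out again about 20 N
- carrier: loose aluminium carrier, 0.3 to 0.5 kg: deck 70 (x) x 150 (y) x 8 mm; origin on its underside below the centre of the scribed 48 x 82 mm rectangle where the linings belong, their long side along y (deck from y -95 to +55 mm; the +y end goes in first). Grip post at y -85 mm. Detent notch 14 mm wide, 7 mm deep in its +x edge at y +30 mm; front corner ramped
- post (a point): top centre of the carrier's square steel grip post, 20 x 20 mm, 60 mm tall above the deck (68 mm above the carrier's underside), same axes as the carrier
- pin: red-painted steel L-shaped hitch pin of 12 mm round bar lying flat, 0.13 kg: shaft along x from -50 to +50 mm, bent arm from x +50 mm 38 mm towards +y; origin under the middle of the shaft (bar axis 6 mm above it)
- parts_tray: fixed shallow open steel tray, 110 (x) x 180 (y) mm outside, walls 4 mm thick and 28 mm high, floor about 4 mm; origin at the centre of its underside
- lining0: brake lining: flat dark brown-grey moulded slab, 46 (x) x 80 (y) x 10 mm, 0.085 kg; origin at the centre of its underside; all linings are alike; one of three to five, may be absent
- lining1: brake lining: flat dark brown-grey moulded slab, 46 (x) x 80 (y) x 10 mm, 0.085 kg; origin at the centre of its underside; all linings are alike; one of three to five, may be absent
- lining2: brake lining: flat dark brown-grey moulded slab, 46 (x) x 80 (y) x 10 mm, 0.085 kg; origin at the centre of its underside; all linings are alike; one of three to five, may be absent
- lining3: brake lining: flat dark brown-grey moulded slab, 46 (x) x 80 (y) x 10 mm, 0.085 kg; origin at the centre of its underside; all linings are alike; one of three to five, may be absent
- lining4: brake lining: flat dark brown-grey moulded slab, 46 (x) x 80 (y) x 10 mm, 0.085 kg; origin at the centre of its underside; all linings are alike; one of three to five, may be absent
- brake_shoe: bystander, leave alone: cast aluminium drum brake shoe, an arc about 110 mm long, 35 mm high
- sprocket: bystander, leave alone: small loose steel sprocket lying flat, 66 mm across, 9 mm high
Not all that is in view belongs to the job. What is shaped like the lining4 but white is not meant.

How it is judged:
On the way, in this order (a step that is already met when the one before it is completed fails the run):
1. every lining lies squarely piled in the carrier's rectangle (x of lining0 in the frame of carrier between -0.007 and 0.007 m and y of lining0 in the frame of carrier between -0.007 and 0.007 m and z of lining0 in the frame of carrier between 0.004 and 0.062 m and angle between the y axis of each of lining0, lining1, lining2, lining3, lining4 and the y axis of carrier, either way round below 0.12 rad and angle between each of lining0, lining1, lining2, lining3, lining4's own z axis and vertical below 0.1 rad and linear speed of each of lining0, lining1, lining2, lining3, lining4 below 0.02 m/s and x of lining1 in the frame of carrier between -0.007 and 0.007 m and y of lining1 in the frame of carrier between -0.007 and 0.007 m and z of lining1 in the frame of carrier between 0.004 and 0.062 m and x of lining2 in the frame of carrier between -0.007 and 0.007 m and y of lining2 in the frame of carrier between -0.007 and 0.007 m and z of lining2 in the frame of carrier between 0.004 and 0.062 m and x of lining3 in the frame of carrier between -0.007 and 0.007 m and y of lining3 in the frame of carrier between -0.007 and 0.007 m and z of lining3 in the frame of carrier between 0.004 and 0.062 m and x of lining4 in the frame of carrier between -0.007 and 0.007 m and y of lining4 in the frame of carrier between -0.007 and 0.007 m and z of lining4 in the frame of carrier between 0.004 and 0.062 m), for 0.3 s.
2. the loaded carrier is home under the bridge with the roller in its notch (all of step 1 and y of carrier in the frame of home between -0.0035 and 0.0035 m and x of carrier in the frame of home between -0.005 and 0.005 m and angle between the y axis of carrier and the y axis of home, either way round below 0.06 rad and z of carrier in the frame of home below 0.004 m and value of joint roller below 0.0025 m and linear speed of carrier below 0.01 m/s), for 0.3 s.
At the end, for the whole second after the job is handed in: The carrier is home on the rails (within 3.5 mm along them, roller in the notch), every lining present lies flat in one pile on it, centred within 7 mm of the scribed rectangle's centre in each direction and turned less than 0.12 rad from it, the pin lies in the parts tray, all at rest (all of step 2 and x of pin in the frame of parts_tray between -0.051 and 0.051 m and y of pin in the frame of parts_tray between -0.086 and 0.086 m and z of pin in the frame of parts_tray below 0.024 m and linear speed of pin below 0.02 m/s); the robot touches nothing.
It fails at once if a bystander was moved more than 50 mm (distance of any of brake_shoe, sprocket from where it was at the start of the episode above 0.05 m).
Of lining0, lining1, lining2, lining3, lining4 only 3 to 5 are there at a start; the rules pass over those that are not, and their reading is None.
At some moment in a run one of pin, lining0, lining1, lining2, lining3, lining4 may be knocked a few centimetres aside while the robot is not near it.
Once in a run the grip may slacken for a moment while it holds something.
It also fails if it takes over 210 s, if anything falls off the work surface, if the arm or the gripper's body presses on something with over 40 N, if the wrist force passes 120 N, or if a joint passes its speed limit or range.

## Working session

There is one attempt and no reset: what is moved stays moved. The work goes in short steps, Python scripts to look and compute and a tool call to move; the robot and the scene stay as the last step left them, time stands still between calls to the robot, and variables do not carry over. Pictures are saved under pics/ and viewed, at most 14 in all, crops included, and the job is handed in when it is done.

Besides the shell and the picture viewer there is one more tool, called after "Request:" as a command line: name --argument value ..., lists and objects as JSON in quotes. move_arm: Moves the arm, as the interface text tells. Its arguments: {"type":"object","properties":{"commands":{"type":"string"},"grip_force":{"type":"number"}},"required":["commands"]}

```bash
mkdir -p pics; ls; cat > h.py <<'E'
import numpy as np, cv2
from scipy.spatial.transform import Rotation as R
from station import telemetry, snapshot, ticket
def snap(n,f=None):
    s=snapshot(n)
    if f: cv2.imwrite('pics/'+f,s['image'][:,:,::-1])
    return s
def ray(s,u,v):
    P=np.array(s['pose']); d=P[:3,:3]@np.array([(u-s['cx'])/s['fx'],(v-s['cy'])/s['fy'],1.]); return P[:3,3],d
def onz(s,u,v,z):
    o,d=ray(s,u,v); return o+d*(z-o[2])/d[2]
def proj(s,p):
    P=np.array(s['pose']); c=P[:3,:3].T@(np.array(p)-P[:3,3]); return np.array([s['cx']+s['fx']*c[0]/c[2],s['cy']+s['fy']*c[1]/c[2]])
def tri(s1,p1,s2,p2):
    A=[];b=[]
    o1,d1=ray(s1,*p1);o2,d2=ray(s2,*p2)
    M=np.array([d1,-d2]).T; k=np.linalg.lstsq(M,o2-o1,rcond=None)[0]
    a,b=o1+k[0]*d1,o2+k[1]*d2
    return (a+b)/2,np.linalg.norm(a-b)
E
python3 - <<'E'
from h import *
a=snap('scene','s0.png');b=snap('top','t0.png')
import pickle;pickle.dump((a,b),open('s0.pkl','wb'))
for s in(a,b): print(s['fx'],s['cx'],s['cy'],np.round(s['pose'],3))
print(telemetry.sense())
E
```

```text
pics
363.48996311809026 323.332164949256 204.1872432405423 [[ 0.588  0.563 -0.581  1.003]
 [ 0.809 -0.411  0.421 -0.372]
 [-0.002 -0.717 -0.697  0.687]
 [ 0.     0.     0.     1.   ]]
424.3486904845169 317.5415029934983 196.68663873218736 [[ 1.000e-03 -9.980e-01  6.400e-02  4.490e-01]
 [-1.000e+00 -1.000e-03 -9.000e-03 -6.000e-03]
 [ 9.000e-03 -6.400e-02 -9.980e-01  1.058e+00]
 [ 0.000e+00  0.000e+00  0.000e+00  1.000e+00]]
{'t': 0.1, 'q': array([-1.28647819e+00,  5.28360082e-01,  1.43379399e+00, -3.06839864e-05,
        1.18140967e+00, -1.78472354e-01]), 'qd': array([-0.00144726, -0.00118366, -0.00434525, -0.00098887, -0.00150097,
       -0.00022277]), 'tau': array([-5.96825448e-04, -4.43304563e+01, -1.78585839e+01, -2.52032996e-04,
        3.86376661e-03, -1.27629704e-06]), 'tcp_pos': array([ 0.2788539 , -0.55852623,  0.19213331]), 'tool_rot': array([ 9.73345551e-01,  2.29341377e-01, -6.63014351e-05, -9.83414165e-04]), 'force': array([0.32961308, 0.47059663, 0.62722116]), 'ft_torque': array([-0.01222652,  0.00711241, -0.0077212 ]), 'gripper_force': 0.0, 'finger_gap': 1.0034753351883436}
```

View pics/t0.png

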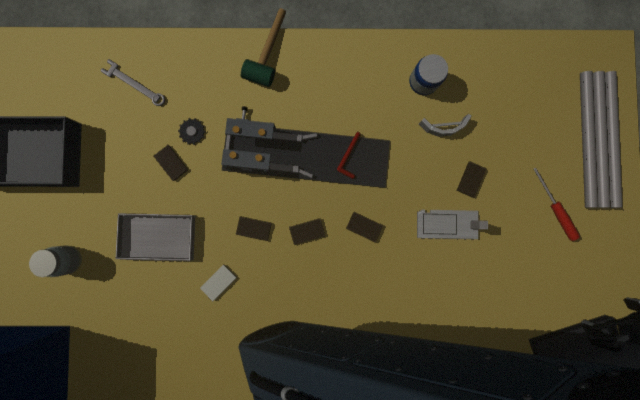

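View pics/s0.png

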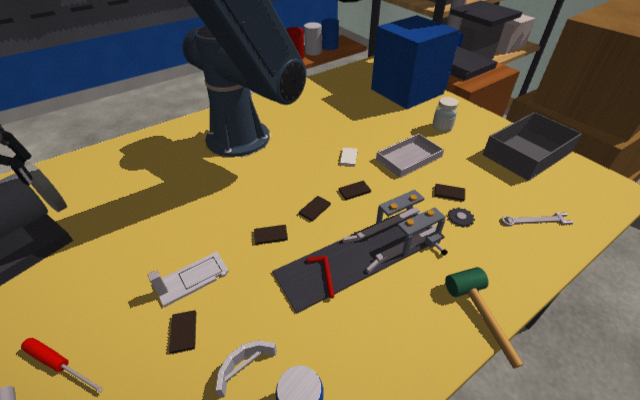

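The top view shows five linings at (171,162), (255,228), (308,231), (365,227) and (472,179). The pin is at (350,156) on the bed, the carrier at (448,225) with its post on the right, and the tray at (156,238). The fixture's +y points left in the image. The scene view agrees.

```bash
cat >> h.py <<'E'
def blobs(s,kind):
    im=s['image']; hsv=cv2.cvtColor(im,cv2.COLOR_RGB2HSV); h,sa,v=cv2.split(hsv)
    r,g,b=[im[:,:,i].astype(int) for i in range(3)]
    if kind=='dark': m=(im.max(2)<75)&(r-b<32)
    if kind=='red': m=(r>70)&(r>2.2*g)&(r>2.2*b)
    if kind=='light': m=(sa<45)&(v>90)
    m=m.astype(np.uint8)*255
    out=[]
    for c in cv2.findContours(m,cv2.RETR_EXTERNAL,cv2.CHAIN_APPROX_NONE)[0]:
        if cv2.contourArea(c)<60: continue
        M=np.zeros_like(m);cv2.drawContours(M,[c],-1,255,-1);ys,xs=np.nonzero(M)
        out.append((np.array([xs.mean(),ys.mean()]),len(xs),c))
    return out,m
def wrect(s,c,z):
    p=np.array([onz(s,u,v,z)[:2] for u,v in c.reshape(-1,2)],np.float32)*1000
    (x,y),(w,h),a=cv2.minAreaRect(p)
    if w>h: w,h=h,w; a=a
    else: a=a+90
    a=(a+90)%180-90   # direction of long side
    return np.round([x,y,w,h,a],1)
E
python3 - <<'E'
from h import *
import pickle
a,b=pickle.load(open('s0.pkl','rb'))
for k,z in(('dark',.005),('red',.012),('light',.006)):
    for n,s in(('top',b),('scene',a)):
        o,m=blobs(s,k); cv2.imwrite(f'pics/m_{k}_{n}.png',m)
        for cen,ar,c in o:
            if ar<6000: 
                w=wrect(s,c,z)
                if w[0]<900 and w[3]<500 and w[0]>200: print(k,n,np.round(cen,1),ar,w, np.round(onz(s,*cen,z)[:2]*1000,1))
im=[b['image'][90:260,90:500,::-1],]
big=cv2.resize(im[0],None,fx=1.95,fy=1.95,interpolation=cv2.INTER_CUBIC)
big=np.clip(big.astype(float)*1.8,0,255).astype(np.uint8); cv2.imwrite('pics/c0.png',big)
print(big.shape)
E
```

```text
dark top [ 81.3 263.4] 1627 [354.5 567.6  76.5 171.9  85.7] [352.1 563.8]
dark top [482.7 227.7] 129 [ 438.  -428.2   23.8   66.6   76.8] [ 440.1 -425. ]
dark top [307.6 231.4] 629 [430.4   9.   47.6  83.9 -74.7] [430.5   9.7]
dark top [254.3 228.6] 626 [437.1 140.4  45.   87.5  78.2] [437.5 141.6]
dark top [159.5 235.5] 1274 [416.1 371.9 113.4 213.2  88.6] [420.2 374.6]
dark top [364.9 227. ] 614 [ 441.3 -132.9   45.4   85.4   64.7] [ 441.5 -132.2]
dark top [471.7 179.5] 638 [ 560.2 -400.7   50.8   80.3  -23.6] [ 560.2 -400.2]
dark top [171.4 162.9] 671 [600.2 348.9  49.1  87.2  38.7] [600.5 349.4]
dark top [450.5 130.3] 325 [ 686.7 -343.1   44.1  144.3  -87.5] [ 684.6 -349.5]
dark top [192.1 131.2] 536 [680.1 299.8  65.1  65.5  81.9] [680.7 299.5]
dark top [605.3 144.3] 979 [ 6.615e+02 -7.297e+02  9.630e+01  3.497e+02 -1.000e-01] [ 650.  -740.4]
dark top [439.2  87.3] 1130 [ 799.9 -319.5   83.7  147.    63. ] [ 795. -323.]
dark top [268.   63.5] 1421 [894.8 113.9 121.8 211.7  -4.5] [854.9 111.2]
dark top [617.2  24.1] 1929 [ 861.5 -760.9  150.3  337.5   -2.8] [ 962.  -784.5]
dark s
[... 2301 characters left out ...]
ht scene [188.9 278.1] 1837 [ 436.1 -337.2  101.   153.3   89. ] [ 449.1 -341. ]
light scene [428.2 230.9] 92 [667.6 194.9  17.1  56.8 -88.1] [667. 195.]
light scene [535.1 219.1] 373 [800.9 451.4  35.9 177.9  55.3] [801.5 448.1]
light scene [419.  219.2] 546 [616.9 211.4  69.6 119.5  84.7] [625.4 206.1]
light scene [401.1 201.5] 449 [550.5 217.3  39.4 122.3  84.2] [550.6 215.8]
light scene [348.4 156.2] 241 [307.1 229.4  44.8  88.  -44.9] [307.3 228.7]
light scene [527.7 148. ] 466 [609.6 726.2  86.2 121.   -1.4] [611.5 718.3]
light scene [408.5 155.3] 1163 [410.1 396.9 131.7 196.8  89.6] [414.7 383.1]
light scene [449.3 108.5] 258 [316.3 690.   62.9 224.3 -49. ] [299.5 712.3]
(332, 800, 3)
```

View pics/c0.png

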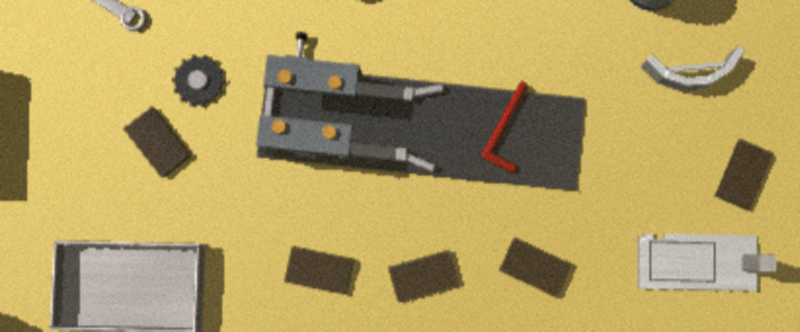

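Both views agree: the five linings and the carrier lie where the rays meet within about 2 mm. The pin's elbow is at crop (487,155), its free end at (523,86) and its arm tip at (515,170). The bridge bolts are at crop (287,77), (335,82), (279,127) and (329,132). Next I work out the heights, the fixture frame, the pin, the post and the tray.

```bash
python3 - <<'E'
from h import *
import pickle
a,b=pickle.load(open('s0.pkl','rb'))
r3=lambda x:np.round(np.array(x)*1000,1)
# lining heights
for t,s in(((307.6,231.4),(314,208.3)),((254.3,228.6),(353.9,189.9)),((364.9,227),(270,234.4)),((471.7,179.5),(182.3,332)),((171.4,162.9),(449.1,192.1))):
    p,e=tri(b,t,a,s);print('lin',r3(p),round(e*1000,1))
# bolts by colour
def bolts(s):
    im=s['image'].astype(int);r,g,bb=im[...,0],im[...,1],im[...,2]
    hsv=cv2.cvtColor(s['image'],cv2.COLOR_RGB2HSV)
    m=((hsv[...,0]>8)&(hsv[...,0]<19)&(hsv[...,1]>130)&(hsv[...,2]>90)).astype(np.uint8)
    n,l,st,c=cv2.connectedComponentsWithStats(m)
    return [(np.round(c[i],1),st[i,4]) for i in range(1,n) if 12<st[i,4]<90]
for n,s in(('top',b),('scene',a)):
    print(n,[x for x in bolts(s)])
# bed
for n,s in(('top',b),('scene',a)):
    im=s['image'].astype(int)
    m=((im.max(2)<95)&(im[...,0]-im[...,2]<25)&(hs:=cv2.cvtColor(s['image'],cv2.COLOR_RGB2HSV)[...,1]<90)).astype(np.uint8)
    red=blobs(s,'red')[1]; m|=(cv2.dilate(red,np.ones((5,5)))>0)
    seed=(375,165) if n=='top' else (300,285)
    nn,l=cv2.connectedComponents(m); k=l[seed[1],seed[0]]
    ys,xs=np.nonzero(l==k); P=np.array([onz(s,u,v,.006)[:2] for u,v in zip(xs,ys)])*1000
    # edges of the apron: per-y extent in x
    sel=[];
    for y in range(-165,-30,6):
        q=P[(P[:,1]>y)&(P[:,1]<y+6)]
        if len(q)>8: sel.append((y+3,q[:,0].min(),q[:,0].max()))
    sel=np.array(sel);print(n,k,len(xs)); print(np.round(sel[::3],0).tolist())
    if len(sel)>3:
        print('lo',np.polyfit(sel[2:,0],sel[2:,1],1),'hi',np.polyfit(sel[2:,0],sel[2:,2],1))
    e=[(x,P[(P[:,0]>x)&(P[:,0]<x+6),1].min()) for x in range(575,660,6) if ((P[:,0]>x)&(P[:,0]<x+6)).any()]
    e=np.array(e);print('end',np.round(e[::3]).tolist(),np.polyfit(e[:,0]+3,e[:,1],1))
# pin
for n,s in(('top',b),('scene',a)):
    m=blobs(s,'red')[1];x0,y0,x1,y1=(330,120,380,190) if n=='top' else (295,245,350,310)
    ys,xs=np.nonzero(m[y0:y1,x0:x1]); P=np.array([onz(s,u+x0,v+y0,.013)[:2] for u,v in zip(xs,ys)],np.float32)*1000
    t=cv2.minEnclosingTriangle(P.reshape(-1,1,2))[1].reshape(-1,2)
    L=cv2.fitLine(P,cv2.DIST_HUBER,0,2,.01,.01).ravel()
    d=(P-L[2:])@L[:2]; print('pin',n,np.round(t).tolist(),np.round(L,2),d.min().round(1),d.max().round(1),np.round(wrect(s,np.array([[u+x0,v+y0] for u,v in zip(xs,ys)]),.012),1))
# post top corners & outline: clicks
c=lambda x,y:(90+x/1.95,90+y/1.95)
print('post top at z68',r3(onz(b,*c(766,263),.068)), 'rect centre z8',r3(onz(b,*c(682,262),.008)))
print('bed corners',r3(onz(b,*c(585,98),.006)),r3(onz(b,*c(578,190),.006)))
print('tray rim',[r3(onz(b,*c(*q),.028))[:2].tolist() for q in((55,241),(201,244),(53,330),(198,331))])
for crop,(n,s,x0,y0,x1,y1,f) in enumerate([('s',a,130,230,350,320,3.6)]):
    big=cv2.resize(s['image'][y0:y1,x0:x1,::-1],None,fx=f,fy=f,interpolation=cv2.INTER_CUBIC)
    cv2.imwrite('pics/c1.png',np.clip(big*1.5,0,255).astype(np.uint8))
E
```

```text
lin [431.1  10.5   4.4] 1.7
lin [438.  142.2   5.5] 1.9
lin [ 442.2 -131.1    5. ] 2.5
lin [ 560.9 -400.1    2.8] 2.2
lin [601.3 350.3   5.3] 2.3
top [(array([279.1,  13.1]), np.int32(18)), (array([271.5,  32.3]), np.int32(73)), (array([262.9,  54.1]), np.int32(42)), (array([235.6, 128.6]), np.int32(20)), (array([261.7, 131.1]), np.int32(21)), (array([232.1, 153.9]), np.int32(16)), (array([258.4, 156.7]), np.int32(21))]
scene [(array([470.5,   0.7]), np.int32(21)), (array([4.918e+02, 4.000e-01]), np.int32(22)), (array([416. ,   3.2]), np.int32(17)), (array([446.5,  10.5]), np.int32(50)), (array([429.6,   8.6]), np.int32(40)), (array([307.2,  60.8]), np.int32(58)), (array([634.3, 175.1]), np.int32(50)), (array([413.6, 196.9]), np.int32(23)), (array([394.3, 205.7]), np.int32(21)), (array([430.5, 212.2]), np.int32(28)), (array([410. , 221.6]), np.int32(24)), (array([ 55.3, 351.3]), np.int32(32))]
top 40 7735
[[-162.0, 543.0, 662.0], [-144.0, 546.0, 662.0], [-126.0, 548.0, 667.0], [-108.0, 548.0, 682.0], [-90.0, 551.0, 669.0], [-72.0, 553.0, 669.0], [-54.0, 556.0, 672.0], [-36.0, 558.0, 
[... 410 characters left out ...]
1.05597650e-01 5.61300348e+02] hi [6.88821707e-02 6.79251174e+02]
end [[575.0, -186.0], [593.0, -188.0], [611.0, -189.0], [629.0, -191.0], [647.0, -193.0]] [-1.04087536e-01 -1.25468603e+02]
pin top [[564.0, -102.0], [583.0, -61.0], [690.0, -118.0]] [ 9.0000e-01 -4.3000e-01  6.2724e+02 -8.9210e+01] -51.8 54.8 [623.8 -88.5  41.8 109.6  -7. ]
pin scene [[583.0, -58.0], [704.0, -123.0], [557.0, -102.0]] [ 9.200e-01 -3.800e-01  6.294e+02 -9.138e+01] -60.6 54.5 [622.  -88.1  44.7 118.5  -8. ]
post top at z68 [ 447.1 -400.3   68. ] rect centre z8 [ 448.2 -317.3    8. ]
bed corners [ 658.7 -196.5    6. ] [ 539.9 -186.3    6. ]
tray rim [[473.6, 467.0], [470.1, 286.5], [364.2, 466.1], [363.0, 288.1]]
```

View pics/c1.png

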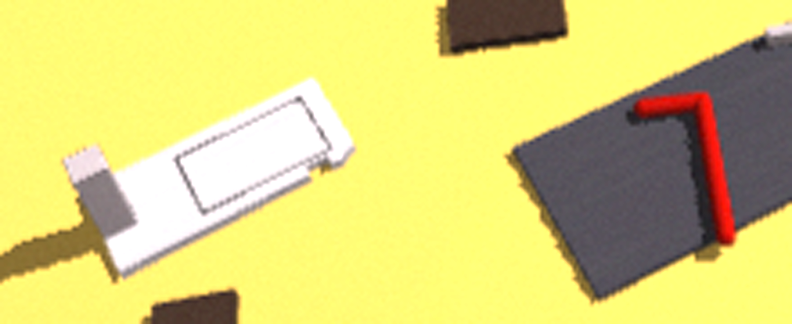

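In this crop the post top is at (85,160), the scribed rectangle at (177–330, 97–213), and the pin's elbow at (706,98), shaft end at (728,240) and arm tip at (640,105).

```bash
python3 - <<'E'
from h import *
import pickle
a,b=pickle.load(open('s0.pkl','rb'))
r3=lambda x:np.round(np.array(x)*1000,1)
T=[(235.6,128.6),(261.7,131.1),(232.1,153.9),(258.4,156.7)]
S=[(430.5,212.2),(410,221.6),(413.6,196.9),(394.3,205.7)]
B=np.array([tri(b,t,a,s)[0] for t,s in zip(T,S)]);print('bolts',r3(B).tolist(),r3(B.mean(0)))
d=(B[0]-B[1]+B[2]-B[3]);print('ang',np.degrees(np.arctan2(d[0],d[1])), np.degrees(np.arctan2(-(B[0]-B[2]+B[1]-B[3])[1],(B[0]-B[2]+B[1]-B[3])[0])))
ct=lambda x,y:(90+x/1.95-.25,90+y/1.95-.25)
cs=lambda x,y:(130+x/3.6-.35,230+y/3.6-.35)
for n,t,s in(('pinend',(523,86),(728,238)),('elbow',(488,155),(706,100)),('armtip',(514,169),(640,107)),('posttop',(766,263),(85,160)),('bedR',(585,98),(595,300)),('bedL',(578,190),(512,151)),
  ('rA',(651,243),(330,150)),('rB',(715,241),(204,213)),('rC',(715,283),(177,158)),('rD',(650,282),(300,97))):
    p,e=tri(b,ct(*t),a,cs(*s));print(n,r3(p),round(e*1000,1))
E
```

```text
bolts [[669.5, 176.1, 85.8], [663.4, 115.4, 87.0], [610.0, 183.0, 85.8], [604.2, 123.0, 85.9]] [636.8 149.4  86.1]
ang 5.659765967516983 6.999159380842701
pinend [ 674.5 -114.3   11.5] 3.0
elbow [586.1 -67.6  14.5] 6.5
armtip [ 566.9 -102.6   14.1] 1.5
posttop [ 447.8 -399.3   68.7] 0.3
bedR [ 659.5 -196.2    4.8] 0.2
bedL [ 541.5 -184.3    5.3] 3.6
rA [ 473.7 -276.5    5.9] 3.6
rB [ 475.9 -357.1   11.1] 2.3
rC [ 423.1 -356.7    6.4] 4.1
rD [ 424.2 -274.5    6.5] 3.2
```

```bash
cat >> h.py <<'E'
def state(pr=True):
    s=telemetry.sense(); M=R.from_quat(s['tool_rot']).as_matrix()
    p=np.r_[s['tcp_pos']*1000,np.degrees(np.arctan2(M[1,1],M[0,1]))]
    if pr: print('t',round(s['t'],2),'tcp',np.round(p,1),'down',np.round(M[:,2],3),'gap',round(s['finger_gap']*85,1),'F',np.round(s['force'],1),'gf',round(s['gripper_force'],1),'q6',round(np.degrees(s['q'][5])))
    return p
def plan(calls,cur=None):
    """calls: list of lists of waypoints (x,y,z,psi,grip[,rows]); mm, deg"""
    cur=state() if cur is None else np.array(cur,float)
    for c in calls:
        st=cur.copy(); f=np.radians(st[3]); A=np.array([[-np.sin(f),np.cos(f),0],[np.cos(f),np.sin(f),0],[0,0,-1]])
        rows=[]
        for w in c:
            w=list(w)+[1]*(6-len(w)); sh=np.round(A@(np.array(w[:3])-st[:3])*2)/2; al=round(-(w[3]-st[3])*2)/2
            rows+=[f'{sh[0]:g} {sh[1]:g} {sh[2]:g} 0 0 {al:g} {w[4]:g}']*int(w[5])
        rows+=[rows[-1]]*(5-len(rows)); assert len(rows)==5,len(rows)
        cur=np.r_[st[:3]+A.T@sh,st[3]-al]
        print('; '.join(rows))
    print('end',np.round(cur,1))
E
python3 - <<'E'
from h import *
plan([[(400,-390,180,-10,.2,5)],[(550,-180,150,35,.2,5)],[(620,-85.5,100,62,.2,5)],[(620,-85.5,50,62,.2,2),(620,-85.5,25,62,.2,3)]])
E
```

```text
t 0.1 tcp [ 278.9 -558.5  192.1  -63.5] down [-0.001  0.002 -1.   ] gap 85.3 F [0.3 0.5 0.6] gf 0.0 q6 -10
183.5 -96.5 12 0 0 -53.5 0.2; 183.5 -96.5 12 0 0 -53.5 0.2; 183.5 -96.5 12 0 0 -53.5 0.2; 183.5 -96.5 12 0 0 -53.5 0.2; 183.5 -96.5 12 0 0 -53.5 0.2
233 111.5 30 0 0 -45 0.2; 233 111.5 30 0 0 -45 0.2; 233 111.5 30 0 0 -45 0.2; 233 111.5 30 0 0 -45 0.2; 233 111.5 30 0 0 -45 0.2
37.5 111.5 50 0 0 -27 0.2; 37.5 111.5 50 0 0 -27 0.2; 37.5 111.5 50 0 0 -27 0.2; 37.5 111.5 50 0 0 -27 0.2; 37.5 111.5 50 0 0 -27 0.2
-0 -0 50 0 0 0 0.2; -0 -0 50 0 0 0 0.2; -0 -0 75 0 0 0 0.2; -0 -0 75 0 0 0 0.2; -0 -0 75 0 0 0 0.2
end [620.  -85.4  25.1  62. ]
```

Request:
move_arm --commands "183.5 -96.5 12 0 0 -53.5 0.2; 183.5 -96.5 12 0 0 -53.5 0.2; 183.5 -96.5 12 0 0 -53.5 0.2; 183.5 -96.5 12 0 0 -53.5 0.2; 183.5 -96.5 12 0 0 -53.5 0.2" --grip_force 50

```text
t: 0.72
tcp_pos: [0.401, -0.3883, 0.1805]
tool_rot: [0.763, 0.647, 0.0, -0.001]
force: [-0.9, -0.2, 0.4]
finger_gap: 0.601
gripper_force: 0.0
```

Request:
move_arm --commands "233 111.5 30 0 0 -45 0.2; 233 111.5 30 0 0 -45 0.2; 233 111.5 30 0 0 -45 0.2; 233 111.5 30 0 0 -45 0.2; 233 111.5 30 0 0 -45 0.2"

```text
t: 1.35
tcp_pos: [0.5513, -0.1769, 0.15]
tool_rot: [0.459, 0.889, 0.0, -0.001]
force: [0.2, -0.5, 0.4]
finger_gap: 0.601
gripper_force: 0.0
```

Request:
move_arm --commands "37.5 111.5 50 0 0 -27 0.2; 37.5 111.5 50 0 0 -27 0.2; 37.5 111.5 50 0 0 -27 0.2; 37.5 111.5 50 0 0 -27 0.2; 37.5 111.5 50 0 0 -27 0.2"

```text
t: 1.98
tcp_pos: [0.6199, -0.0874, 0.1013]
tool_rot: [0.243, 0.97, -0.0, 0.0]
force: [0.8, -0.3, 1.4]
finger_gap: 0.597
gripper_force: 0.0
```

```bash
python3 - <<'E'
from h import *
b=snap('top','t1.png');a=snap('scene','s1.png')
p=state()
for n,s in(('top',b),('scene',a)):
    for cen,ar,c in blobs(s,'red')[0]: print(n,cen.round(1),ar,wrect(s,c,.012))
plan([[(620,-85.5,60,62,.2,2),(620,-85.5,20,62,.2,3)],[(620,-85.5,8.5,62,.2,2),(620,-85.5,8.5,62,-1,3)]],cur=p)
E
```

```text
t 2.08 tcp [620.  -87.4 101.5  61.9] down [ 0.001 -0.    -1.   ] gap 51.2 F [-0.7  0.3  0.7] gf 0.0 q6 -80
top [565.1 221.3] 415 [ 456.4 -627.1   26.3  101.7   28.3]
scene [ 43.6 353.8] 753 [ 455.4 -624.9   25.2  114.1   28.6]
scene [324.4 271.6] 300 [621.7 -88.5  46.6 118.4  -7.3]
1 1.5 41.5 0 0 0 0.2; 1 1.5 41.5 0 0 0 0.2; 1 1.5 81.5 0 0 0 0.2; 1 1.5 81.5 0 0 0 0.2; 1 1.5 81.5 0 0 0 0.2
-0 0 11.5 0 0 0 0.2; -0 0 11.5 0 0 0 0.2; -0 0 11.5 0 0 0 -1; -0 0 11.5 0 0 0 -1; -0 0 11.5 0 0 0 -1
end [619.8 -85.6   8.5  61.9]
```

Request:
move_arm --commands "1 1.5 41.5 0 0 0 0.2; 1 1.5 41.5 0 0 0 0.2; 1 1.5 81.5 0 0 0 0.2; 1 1.5 81.5 0 0 0 0.2; 1 1.5 81.5 0 0 0 0.2"

```text
t: 2.7
tcp_pos: [0.621, -0.0849, 0.0212]
tool_rot: [0.242, 0.97, -0.0, 0.001]
force: [0.7, -0.1, -0.1]
finger_gap: 0.598
gripper_force: 0.0
```

Request:
move_arm --commands "0 0 11.5 0 0 0 0.2; 0 0 11.5 0 0 0 0.2; 0 0 11.5 0 0 0 -1; 0 0 11.5 0 0 0 -1; 0 0 11.5 0 0 0 -1"

```text
t: 3.32
tcp_pos: [0.6201, -0.0843, 0.0082]
tool_rot: [0.242, 0.97, -0.0, 0.0]
force: [0.2, 0.4, -1.5]
finger_gap: -0.001
gripper_force: 0.0
```

```bash
python3 - <<'E'
from h import *
p=state()
plan([[(620,-85.5,14,62,-1,1),(620,-85.5,30,62,-1,1),(620,-85.5,70,62,-1,1),(620,-85.5,100,62,-1,2)],
[(570,20,130,45,-1,3),(550,60,130,36,-1,2)],[(470,320,130,0,-1,5)],[(425,389,110,0,-1,5)]],cur=p)
E
```

```text
t 3.33 tcp [620.1 -84.3   8.2  62. ] down [ 0. -0. -1.] gap -0.0 F [ 0.2  0.4 -1.5] gf 0.0 q6 -80
-0.5 -1 -6 0 0 0 -1; -0.5 -1 -22 0 0 0 -1; -0.5 -1 -62 0 0 0 -1; -0.5 -1 -92 0 0 0 -1; -0.5 -1 -92 0 0 0 -1
93.5 69.5 -30 0 0 17 -1; 93.5 69.5 -30 0 0 17 -1; 93.5 69.5 -30 0 0 17 -1; 130 95.5 -30 0 0 26 -1; 130 95.5 -30 0 0 26 -1
257.5 88 0 0 0 36 -1; 257.5 88 0 0 0 36 -1; 257.5 88 0 0 0 36 -1; 257.5 88 0 0 0 36 -1; 257.5 88 0 0 0 36 -1
69 -45 20 0 0 0 -1; 69 -45 20 0 0 0 -1; 69 -45 20 0 0 0 -1; 69 -45 20 0 0 0 -1; 69 -45 20 0 0 0 -1
end [424.8 388.9 110.2   0. ]
```

The gripper shut on nothing, so I look.

```bash
python3 - <<'E'
from h import *
a=snap('scene');b=snap('top')
x0,y0=250,190
c1=cv2.resize(a['image'][190:320,260:400,::-1],None,fx=4,fy=4,interpolation=cv2.INTER_CUBIC)
cv2.imwrite('pics/c2.png',np.clip(c1*1.5,0,255).astype(np.uint8))
for n,s in(('top',b),('scene',a)):
    for cen,ar,c in blobs(s,'red')[0]: print(n,cen.round(1),ar,wrect(s,c,.012))
E
```

```text
top [565.2 221.4] 415 [ 456.3 -627.1   26.3  101.9   28.3]
scene [ 43.6 353.9] 756 [ 455.4 -625.    25.3  114.1   28.2]
scene [328.9 281.1] 169 [640.8 -95.2  11.5  84.3 -27.9]
scene [313.8 258.8] 81 [573.  -88.6  15.   35.8  62.7]
```

View pics/c2.png

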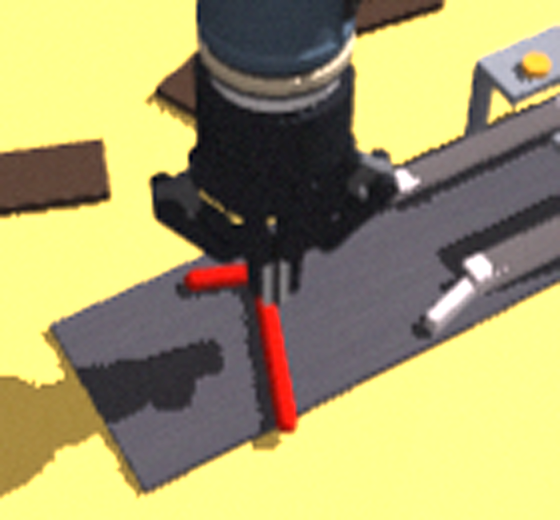

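```bash
python3 - <<'E'
from h import *
a=snap('scene');b=snap('top')
for q in((620.1,-84.3,8),(620.1,-84.3,20),(620.1,-84.3,30),(620,-85.5,12),(586,-68,12),(674,-114,12)):
    p=proj(a,np.array(q)/1000); print(q,'crop',((p-[260,190])*4+1.5).round(0),'top',proj(b,np.array(q)/1000).round(0))
state(); print(telemetry.sense()['finger_gap'])
E
```

```text
(620.1, -84.3, 8) crop [271. 332.] top [345. 155.]
(620.1, -84.3, 20) crop [271. 319.] top [346. 155.]
(620.1, -84.3, 30) crop [271. 308.] top [346. 154.]
(620, -85.5, 12) crop [269. 329.] top [346. 155.]
(586, -68, 12) crop [258. 274.] top [339. 169.]
(674, -114, 12) crop [286. 423.] top [357. 134.]
t 3.52 tcp [620.  -84.3   8.1  62. ] down [ 0. -0. -1.] gap 0.4 F [-0.4 -0.1 -0.5] gf 0.0 q6 -80
0.004143304502910474
```

```bash
python3 - <<'E'
from h import *
a=snap('scene');b=snap('top')
g=lambda im:(255*(im/255.)**.5).astype(np.uint8)
c1=cv2.resize(a['image'][235:300,290:365,::-1],None,fx=5.3,fy=7.5,interpolation=cv2.INTER_CUBIC)
c2=cv2.resize(b['image'][125:190,310:385,::-1],None,fx=5.3,fy=7.5,interpolation=cv2.INTER_CUBIC)
cv2.imwrite('pics/c3.png',g(np.hstack([c1,c2])))
E
```

```text
(no output)
```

View pics/c3.png

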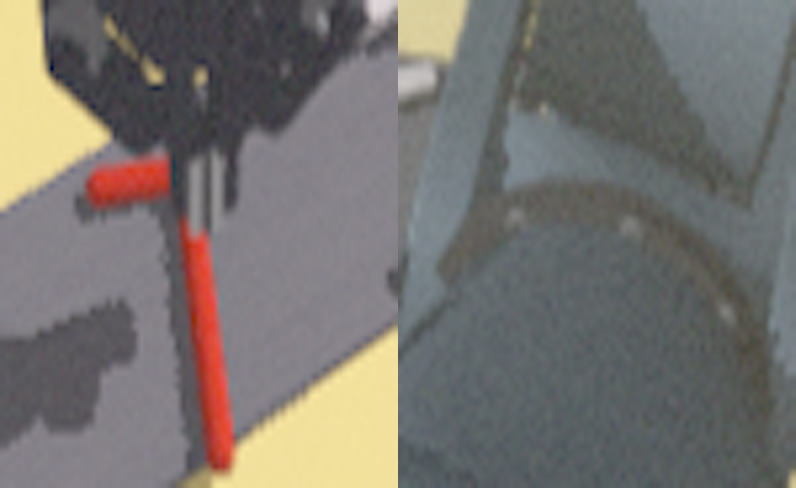

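Request:
move_arm --commands "0 0 -3 0 0 0 0; 0 0 -3 0 0 0 0; 0 0 -3 0 0 0 0; 0 0 -3 0 0 0 0; 0 0 -3 0 0 0 0"

```text
t: 4.25
tcp_pos: [0.62, -0.0843, 0.011]
tool_rot: [0.242, 0.97, -0.0, -0.0]
force: [-0.1, 0.2, 0.4]
finger_gap: 0.499
gripper_force: 0.0
```

```bash
python3 - <<'E'
from h import *
a=snap('scene')
state()
g=lambda im:(255*(im/255.)**.5).astype(np.uint8)
c1=cv2.resize(a['image'][225:300,280:370,::-1],None,fx=7,fy=7,interpolation=cv2.INTER_CUBIC)
cv2.imwrite('pics/c4.png',g(c1))
for q in((620,-85,11),(620,-85,35)):
  for d in(-21,21):
    p=np.array(q)+d*np.array([np.cos(1.083),np.sin(1.083),0]); print((proj(a,p/1000)-[280,225])*7)
E
```

```text
t 4.3 tcp [620.  -84.3  11.   62. ] down [-0.  0. -1.] gap 42.7 F [-0.2 -0.4  0.5] gf 0.0 q6 -80
[263.93855649 336.21039503]
[393.68988365 320.72408912]
[262.96353329 291.28590841]
[395.43195503 275.71105156]
```

View pics/c4.png

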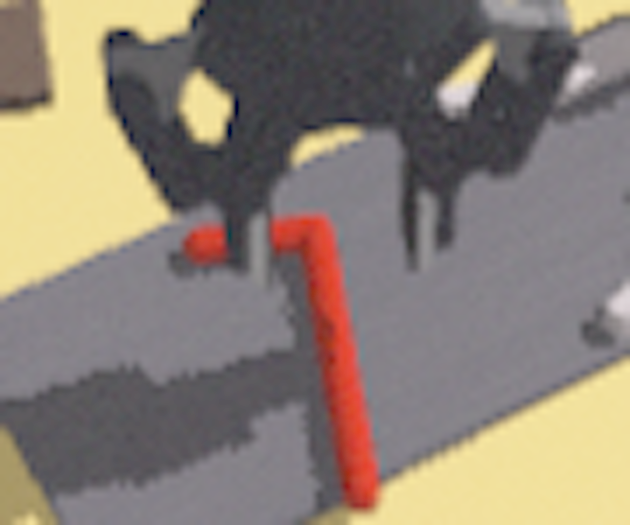

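The open fingertips show at crop (258,280) and (425,265), about 8 px higher than the reported TCP would put them. So the tips are 20–30 mm above where the TCP reading says. I'll find the true height by descending in small guarded steps.

Request:
move_arm --commands "0 0 2 0 0 0 0.2; 0 0 4 0 0 0 0.2; 0 0 6 0 0 0 0.2; 0 0 8 0 0 0 0.2; 0 0 8 0 0 0 0.2"

```text
t: 4.92
tcp_pos: [0.6198, -0.0842, 0.0027]
tool_rot: [0.242, 0.97, 0.0, -0.0]
force: [-0.4, -1.0, -0.8]
finger_gap: 0.598
gripper_force: 0.0
```

```bash
python3 - <<'E'
from h import *
state(); print(telemetry.sense()['q'].round(4).tolist())
a=snap('scene')
b=snap('top')
g=lambda im:(255*(im/255.)**.5).astype(np.uint8)
c1=cv2.resize(a['image'][225:300,280:370,::-1],None,fx=5,fy=5,interpolation=cv2.INTER_CUBIC)
cv2.imwrite('pics/c5.png',g(c1))
E
```

```text
t 4.92 tcp [619.8 -84.2   2.7  62. ] down [-0.  0. -1.] gap 50.9 F [-0.4 -1.  -0.8] gf 0.0 q6 -80
[-0.3135, 0.7802, 1.5596, -0.0, 0.8023, -1.3959]
```

View pics/c5.png

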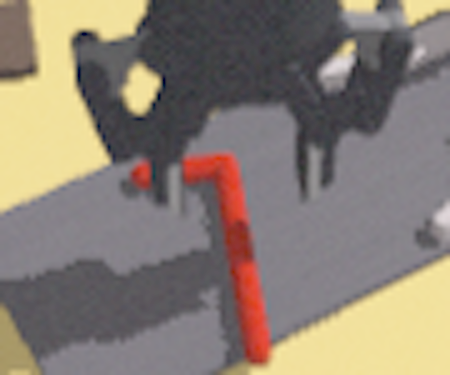

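```bash
python3 - <<'E'
from h import *
a=snap('scene')
u=np.array([np.cos(1.082),np.sin(1.082)])
for px,sg in(((315.8,267.0),-1),((341.8,263.8),1)):
  for z in (10,20,30,40): 
    w=onz(a,*px,z/1000)[:2]*1000; d=w-[619.8,-84.2]; print(px,z,w.round(1),'along close',round(d@u,1),'perp',round(d@[-u[1],u[0]],1))
E
```

```text
(315.8, 267.0) 10 [593.6 -97.1] along close -23.7 perp 17.1
(315.8, 267.0) 20 [ 599.7 -101.2] along close -24.4 perp 9.8
(315.8, 267.0) 30 [ 605.7 -105.2] along close -25.2 perp 2.6
(315.8, 267.0) 40 [ 611.7 -109.3] along close -25.9 perp -4.7
(341.8, 263.8) 10 [621.4 -43.9] along close 36.3 perp 17.5
(341.8, 263.8) 20 [627.  -48.8] along close 34.7 perp 10.3
(341.8, 263.8) 30 [632.7 -53.6] along close 33.1 perp 3.0
(341.8, 263.8) 40 [638.3 -58.5] along close 31.4 perp -4.2
```

Fitting the tips to the known xy gives a tip height of about 30–45 mm, so there is room. I keep descending with a force check.

Request:
move_arm --commands "0 0 3 0 0 0 0.2; 0 0 5 0 0 0 0.2; 0 0 8 0 0 0 0.2; 0 0 10 0 0 0 0.2; 0 0 10 0 0 0 0.2"

```text
t: 5.7
tcp_pos: [0.6198, -0.0843, -0.0072]
tool_rot: [0.242, 0.97, 0.0, -0.0]
force: [0.3, 0.1, -0.8]
finger_gap: 0.598
gripper_force: 0.0
```

```bash
python3 - <<'E'
from h import *
state()
a=snap('scene')
g=lambda im:(255*(im/255.)**.5).astype(np.uint8)
cv2.imwrite('pics/c6.png',g(cv2.resize(a['image'][225:300,280:370,::-1],None,fx=5,fy=5,interpolation=cv2.INTER_CUBIC)))
E
```

```text
t 5.7 tcp [619.8 -84.3  -7.2  62. ] down [-0.  0. -1.] gap 50.8 F [ 0.3  0.1 -0.8] gf 0.0 q6 -80
```

Request:
move_arm --commands "0 0 2 0 0 0 0.2; 0 0 4 0 0 0 0.2; 0 0 6 0 0 0 0.2; 0 0 8 0 0 0 0.2; 0 0 8 0 0 0 0.2"

```text
t: 6.38
tcp_pos: [0.6198, -0.0842, -0.0152]
tool_rot: [0.242, 0.97, 0.0, -0.0]
force: [-1.0, -0.2, 0.1]
finger_gap: 0.601
gripper_force: 0.0
```

```bash
python3 - <<'E'
from h import *
state()
a=snap('scene')
g=lambda im:(255*(im/255.)**.5).astype(np.uint8)
cv2.imwrite('pics/c7.png',g(cv2.resize(a['image'][225:300,280:370,::-1],None,fx=5,fy=5,interpolation=cv2.INTER_CUBIC)))
E
```

```text
t 6.38 tcp [619.8 -84.2 -15.2  62. ] down [-0.  0. -1.] gap 51.1 F [-1.  -0.2  0.1] gf 0.0 q6 -80
```

View pics/c7.png

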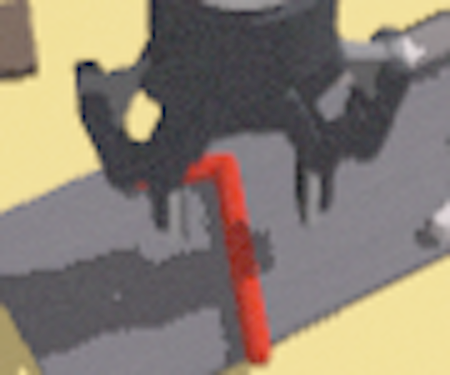

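The tips at (182,232) and (312,218) are still about 25 mm above the bed. I keep going down.

Request:
move_arm --commands "0 0 4 0 0 0 0.2; 0 0 8 0 0 0 0.2; 0 0 12 0 0 0 0.2; 0 0 16 0 0 0 0.2; 0 0 16 0 0 0 0.2"

```text
t: 7.05
tcp_pos: [0.6196, -0.0842, -0.0315]
tool_rot: [0.242, 0.97, 0.0, -0.0]
force: [0.1, -0.2, 0.4]
finger_gap: 0.598
gripper_force: 0.0
```

Request:
move_arm --commands "0 0 1 0 0 0 0.2; 0 0 2 0 0 0 0.2; 0 0 3 0 0 0 0.2; 0 0 3 0 0 0 0.2; 0 0 3 0 0 0 0.2"

```text
t: 7.68
tcp_pos: [0.62, -0.0843, -0.0339]
tool_rot: [0.242, 0.97, 0.0, 0.0]
force: [-0.4, 0.0, -0.3]
finger_gap: 0.603
gripper_force: 0.0
```

Request:
move_arm --commands "0 0 0 0 0 0 -1; 0 0 0 0 0 0 -1; 0 0 0 0 0 0 -1; 0 0 0 0 0 0 -1; 0 0 0 0 0 0 -1"

```text
t: 8.3
tcp_pos: [0.6218, -0.085, -0.0318]
tool_rot: [0.242, 0.97, -0.0, 0.002]
force: [-0.7, -0.3, 8.5]
finger_gap: 0.119
gripper_force: 49.9
```

```bash
python3 - <<'E'
from h import *
state()
a=snap('scene')
g=lambda im:(255*(im/255.)**.5).astype(np.uint8)
cv2.imwrite('pics/c8.png',g(cv2.resize(a['image'][225:300,280:370,::-1],None,fx=5,fy=5,interpolation=cv2.INTER_CUBIC)))
E
```

```text
t 8.3 tcp [621.8 -85.  -31.8  62. ] down [ 0.004 -0.001 -1.   ] gap 10.2 F [-0.7 -0.3  8.5] gf 49.9 q6 -80
```

The grip holds at 50 N with a gap of 10 mm. The contact shows that the true tip z is the reported z plus about 39 mm, so I build that into the helper.

```bash
sed -i "s/p=np.r_\[s\['tcp_pos'\]\*1000,/p=np.r_[s['tcp_pos']*1000+[0,0,39],/" h.py; python3 - <<'E'
from h import *
p=state()
plan([[(620,-85.5,14,62,-1,1),(620,-85.5,30,62,-1,1),(620,-85.5,70,62,-1,1),(620,-85.5,110,62,-1,2)],
[(570,20,130,45,-1,3),(550,60,130,36,-1,2)],[(470,320,130,0,-1,5)],[(425,389,110,0,-1,5)]],cur=p)
E
```

```text
t 8.35 tcp [621.8 -85.1   7.2  62. ] down [ 0.004 -0.002 -1.   ] gap 9.9 F [-0.7 -0.5  9.3] gf 49.9 q6 -80
1.5 -1 -7 0 0 0 -1; 1.5 -1 -23 0 0 0 -1; 1.5 -1 -63 0 0 0 -1; 1.5 -1 -103 0 0 0 -1; 1.5 -1 -103 0 0 0 -1
93.5 69.5 -20 0 0 17 -1; 93.5 69.5 -20 0 0 17 -1; 93.5 69.5 -20 0 0 17 -1; 130 95.5 -20 0 0 26 -1; 130 95.5 -20 0 0 26 -1
257 88 0 0 0 36 -1; 257 88 0 0 0 36 -1; 257 88 0 0 0 36 -1; 257 88 0 0 0 36 -1; 257 88 0 0 0 36 -1
69.5 -45 20 0 0 0 -1; 69.5 -45 20 0 0 0 -1; 69.5 -45 20 0 0 0 -1; 69.5 -45 20 0 0 0 -1; 69.5 -45 20 0 0 0 -1
end [424.9 389.2 110.2   0. ]
```

Request:
move_arm --commands "1.5 -1 -7 0 0 0 -1; 1.5 -1 -23 0 0 0 -1; 1.5 -1 -63 0 0 0 -1; 1.5 -1 -103 0 0 0 -1; 1.5 -1 -103 0 0 0 -1" --grip_force 80

```text
t: 8.98
tcp_pos: [0.621, -0.0853, 0.0731]
tool_rot: [0.242, 0.97, -0.0, 0.004]
force: [-0.7, 0.1, -1.7]
finger_gap: 0.097
gripper_force: 78.3
```

Request:
move_arm --commands "93.5 69.5 -20 0 0 17 -1; 93.5 69.5 -20 0 0 17 -1; 93.5 69.5 -20 0 0 17 -1; 130 95.5 -20 0 0 26 -1; 130 95.5 -20 0 0 26 -1"

```text
t: 9.6
tcp_pos: [0.5455, 0.0626, 0.088]
tool_rot: [0.453, 0.892, -0.001, -0.002]
force: [-0.1, 0.1, -1.9]
finger_gap: 0.096
gripper_force: 78.5
```

Request:
move_arm --commands "257 88 0 0 0 36 -1; 257 88 0 0 0 36 -1; 257 88 0 0 0 36 -1; 257 88 0 0 0 36 -1; 257 88 0 0 0 36 -1"

```text
t: 10.22
tcp_pos: [0.4682, 0.3221, 0.0884]
tool_rot: [0.706, 0.708, -0.0, 0.0]
force: [1.4, -0.9, -1.6]
finger_gap: 0.1
gripper_force: 78.6
```

Request:
move_arm --commands "69.5 -45 20 0 0 0 -1; 69.5 -45 20 0 0 0 -1; 69.5 -45 20 0 0 0 -1; 69.5 -45 20 0 0 0 -1; 69.5 -45 20 0 0 0 -1"

```text
t: 10.85
tcp_pos: [0.4247, 0.3889, 0.0692]
tool_rot: [0.708, 0.707, 0.0, 0.0]
force: [-0.2, 0.5, -1.8]
finger_gap: 0.101
gripper_force: 78.6
```

```bash
python3 - <<'E'
from h import *
p=state()
a=snap('scene');b=snap('top')
for n,s in(('top',b),('scene',a)):
    for cen,ar,c in blobs(s,'red')[0]: print(n,cen.round(1),ar,wrect(s,c,.1))
g=lambda im:(255*(im/255.)**.5).astype(np.uint8)
cv2.imwrite('pics/c9.png',g(cv2.resize(a['image'][90:240,300:500,::-1],None,fx=4,fy=4,interpolation=cv2.INTER_CUBIC)))
plan([[(425,389,80,0,-1,2),(425,389,35,0,-1,3)]],cur=p)
E
```

```text
t 10.85 tcp [ 4.247e+02  3.889e+02  1.082e+02 -1.000e-01] down [ 0.001  0.    -1.   ] gap 8.5 F [-0.2  0.5 -1.8] gf 78.6 q6 31
top [565.2 221.4] 416 [ 455.9 -574.7   24.1   92.9   28.3]
scene [ 43.7 353.9] 760 [ 526.7 -592.1   22.    99.2   28.2]
scene [297.8  45.6] 336 [-360.1  479.8   53.7  373.4  -32.6]
0 0.5 28 0 0 0 -1; 0 0.5 28 0 0 0 -1; 0 0.5 73 0 0 0 -1; 0 0.5 73 0 0 0 -1; 0 0.5 73 0 0 0 -1
end [ 4.252e+02  3.889e+02  3.520e+01 -1.000e-01]
```

View pics/c9.png

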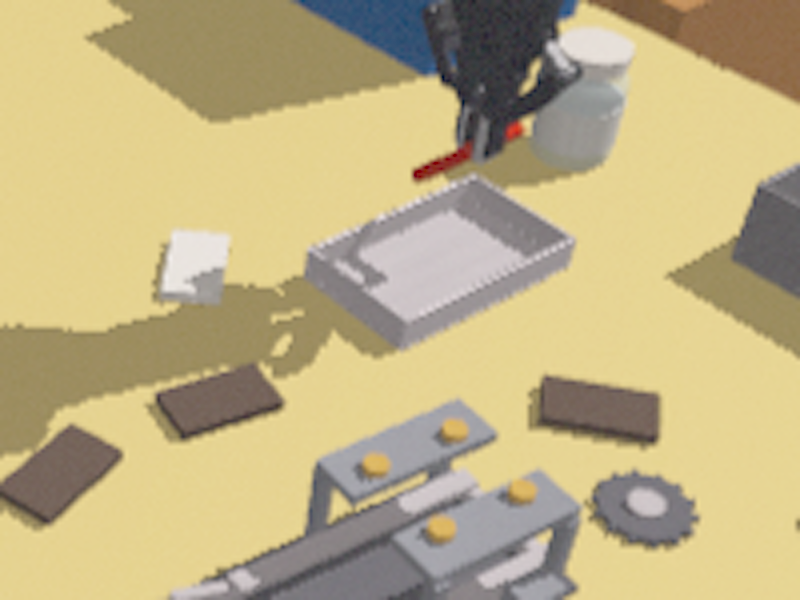

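The pin is held at (470,150) above the tray. I lower it in and release with a partial opening.

Request:
move_arm --commands "0 0.5 28 0 0 0 -1; 0 0.5 28 0 0 0 -1; 0 0.5 73 0 0 0 -1; 0 0.5 73 0 0 0 -1; 0 0.5 73 0 0 0 -1"

```text
t: 11.58
tcp_pos: [0.4245, 0.3903, -0.0028]
tool_rot: [0.707, 0.707, 0.001, 0.0]
force: [-0.2, 0.8, 0.2]
finger_gap: 0.104
gripper_force: 78.5
```

Request:
move_arm --commands "0 0 8 0 0 0 -1; 0 0 15 0 0 0 -1; 0 0 21 0 0 0 -1; 0 0 24 0 0 0 -1; 0 0 24 0 0 0 -1"

```text
t: 12.2
tcp_pos: [0.4235, 0.3898, -0.0283]
tool_rot: [0.707, 0.707, -0.0, -0.0]
force: [-0.2, -0.4, -0.4]
finger_gap: 0.097
gripper_force: 78.5
```

Request:
move_arm --commands "0 0 0 0 0 0 -0.4; 0 0 0 0 0 0 -0.4; 0 0 0 0 0 0 -0.4; 0 0 -30 0 0 0 -0.4; 0 0 -90 0 0 0 -0.4"

```text
t: 12.82
tcp_pos: [0.422, 0.3887, 0.0608]
tool_rot: [0.707, 0.707, -0.003, -0.001]
force: [0.7, 0.7, 0.0]
finger_gap: 0.3
gripper_force: 0.0
```

```bash
python3 - <<'E'
from h import *
p=state()
plan([[(425,300,110,0,-.3,2),(430,100,110,0,-.3,3)],[(440,-180,120,0,-.3,5)],[(447,-300,120,0,-.3,3),(448,-399,110,0,-.3,2)]],cur=p)
E
```

```text
t 12.82 tcp [422.  388.7  99.8   0. ] down [-0.005 -0.003 -1.   ] gap 25.5 F [0.7 0.7 0. ] gf 0.0 q6 31
-88.5 3 -10 0 0 0 -0.3; -88.5 3 -10 0 0 0 -0.3; -288.5 8 -10 0 0 0 -0.3; -288.5 8 -10 0 0 0 -0.3; -288.5 8 -10 0 0 0 -0.3
-280 10 -10 0 0 0 -0.3; -280 10 -10 0 0 0 -0.3; -280 10 -10 0 0 0 -0.3; -280 10 -10 0 0 0 -0.3; -280 10 -10 0 0 0 -0.3
-120 7 -0 0 0 0 -0.3; -120 7 -0 0 0 0 -0.3; -120 7 -0 0 0 0 -0.3; -219 8 10 0 0 0 -0.3; -219 8 10 0 0 0 -0.3
end [ 448.  -398.8  109.8    0. ]
```

```bash
python3 - <<'E'
from h import *
p=state()
plan([[(428,100,120,-40,.3,5)],[(440,-180,120,-80,.3,5)],[(448,-400,110,-91,.3,5)]],cur=p)
b=snap('top');a=snap('scene')
for n,s in(('top',b),('scene',a)):
    for cen,ar,c in blobs(s,'red')[0]: print(n,cen.round(1),ar,wrect(s,c,.01))
E
```

```text
t 12.82 tcp [422.  388.7  99.8   0. ] down [-0.005 -0.003 -1.   ] gap 25.5 F [0.7 0.7 0. ] gf 0.0 q6 31
-288.5 6 -20 0 0 40 0.3; -288.5 6 -20 0 0 40 0.3; -288.5 6 -20 0 0 40 0.3; -288.5 6 -20 0 0 40 0.3; -288.5 6 -20 0 0 40 0.3
-207 189.5 -0 0 0 40 0.3; -207 189.5 -0 0 0 40 0.3; -207 189.5 -0 0 0 40 0.3; -207 189.5 -0 0 0 40 0.3; -207 189.5 -0 0 0 40 0.3
-30.5 218 10 0 0 11 0.3; -30.5 218 10 0 0 11 0.3; -30.5 218 10 0 0 11 0.3; -30.5 218 10 0 0 11 0.3; -30.5 218 10 0 0 11 0.3
end [ 448.  -400.1  109.8  -91. ]
top [153.4 233.4] 143 [426.1 384.7  19.  103.9 -81.6]
top [565.1 221.3] 414 [ 456.4 -628.1   26.2  101.9   28.8]
scene [ 43.6 353.9] 756 [ 453.8 -625.7   25.3  114.4   28.6]
scene [412.6 153.6] 121 [422.3 390.7  41.6 122.9 -69.2]
scene [297.9  45. ] 340 [-570.5  608.1   67.3  430.3  -32.6]
```

Request:
move_arm --commands "-288.5 6 -20 0 0 40 0.3; -288.5 6 -20 0 0 40 0.3; -288.5 6 -20 0 0 40 0.3; -288.5 6 -20 0 0 40 0.3; -288.5 6 -20 0 0 40 0.3"

```text
t: 13.55
tcp_pos: [0.4296, 0.0991, 0.0821]
tool_rot: [0.907, 0.422, 0.0, 0.0]
force: [0.3, -0.8, 0.4]
finger_gap: 0.651
gripper_force: 0.0
```

Request:
move_arm --commands "-207 189.5 0 0 0 40 0.3; -207 189.5 0 0 0 40 0.3; -207 189.5 0 0 0 40 0.3; -207 189.5 0 0 0 40 0.3; -207 189.5 0 0 0 40 0.3"

```text
t: 14.18
tcp_pos: [0.4426, -0.1827, 0.082]
tool_rot: [0.996, 0.085, 0.001, 0.001]
force: [0.6, -0.1, -0.2]
finger_gap: 0.648
gripper_force: 0.0
```

Request:
move_arm --commands "-30.5 218 10 0 0 11 0.3; -30.5 218 10 0 0 11 0.3; -30.5 218 10 0 0 11 0.3; -30.5 218 10 0 0 11 0.3; -30.5 218 10 0 0 11 0.3"

```text
t: 14.8
tcp_pos: [0.4498, -0.4021, 0.0716]
tool_rot: [1.0, -0.01, 0.001, 0.001]
force: [0.4, 1.0, 0.8]
finger_gap: 0.65
gripper_force: 0.0
```

```bash
python3 - <<'E'
from h import *
p=state()
a=snap('scene');b=snap('top')
for n,s in(('top',b),('scene',a)):
    for cen,ar,c in blobs(s,'red')[0]+blobs(s,'dark')[0]:
        w=wrect(s,c,.006)
        if ar<1000 and 40<w[2]<60 and 70<w[3]<90 or 'top'==n and 500<=ar<700 or abs(w[0]-420)<20 and abs(w[1]-385)<25 and w[3]<150: print(n,cen.round(1),ar,w)
g=lambda im:(255*(im/255.)**.5).astype(np.uint8)
c1=cv2.resize(a['image'][200:320,110:260,::-1],None,fx=4,fy=4,interpolation=cv2.INTER_CUBIC)
c2=cv2.resize(b['image'][200:280,100:210,::-1],None,fx=3,fy=6,interpolation=cv2.INTER_CUBIC)[:, :200*3]
c2=cv2.resize(b['image'][205:270,110:160+45,::-1],None,fx=2,fy=480/65,interpolation=cv2.INTER_CUBIC)
cv2.imwrite('pics/d1.png',g(np.hstack([c1,c2])))
plan([[(448,-400,75,-91,.3,2),(448,-400,60,-91,.3,3)],[(448,-400,50,-91,.3,2),(448,-400,42,-91,.3,3)],[(448,-400,42,-91,-1,5)]],cur=p)
E
```

```text
t 14.8 tcp [ 449.8 -402.1  110.6  -91.2] down [ 0.001 -0.002 -1.   ] gap 55.2 F [0.4 1.  0.8] gf 0.0 q6 39
top [151.9 234.9] 198 [423.6 390.2  40.5 113.2 -68.5]
top [307.1 231.4] 591 [430.7  10.9  45.   80.1 -74.4]
top [253.8 228.5] 585 [437.9 142.7  44.3  80.7  78. ]
top [128.7 233.7] 647 [419.3 389.  102.9 177.5 -90. ]
top [364.5 226.8] 579 [ 442.4 -131.1   44.4   81.    65. ]
top [471.4 179.5] 608 [ 560.3 -399.3   48.8   79.7  -23.6]
top [171.  162.7] 623 [601.  350.2  47.2  83.1  38.5]
top [192.  131.2] 512 [681.  299.5  63.1  64.9  80.6]
scene [412.6 153.5] 123 [418.8 395.3  42.2 123.7 -68.9]
scene [182.3 331.9] 908 [ 561.4 -397.7   46.2   82.3  -23.7]
scene [459.9 287.2] 346 [829.  134.2  53.4  86.6  38. ]
scene [269.9 234.4] 472 [ 442.9 -130.5   50.    77.4   65. ]
scene [314.  208.2] 385 [431.9  11.9  46.7  82.6 -74. ]
scene [449.1 192.1] 353 [600.9 350.4  51.6  77.2  38.7]
scene [353.8 190. ] 336 [438.8 142.9  49.4  80.1  78.4]
-2 -2 35.5 0 0 0 0.3; -2 -2 35.5 0 0 0 0.3; -2 -2 50.5 0 0 0 0.3; -2 -2 50.5 0 0 0 0.3; -2 -2 50.5 0 0 0 0.3
0 -0 10 0 0 0 0.3; 0 -0 10 0 0 0 0.3; 0 -0 18 0 0 0 0.3; 0 -0 18 0 0 0 0.3; 0 -0 18 0 0 0 0.3
0 -0 0 0 0 0 -1; 0 -0 0 0 0 0 -1; 0 -0 0 0 0 0 -1; 0 -0 0 0 0 0 -1; 0 -0 0 0 0 0 -1
end [ 447.8 -400.    42.1  -91.2]
```

View pics/d1.png

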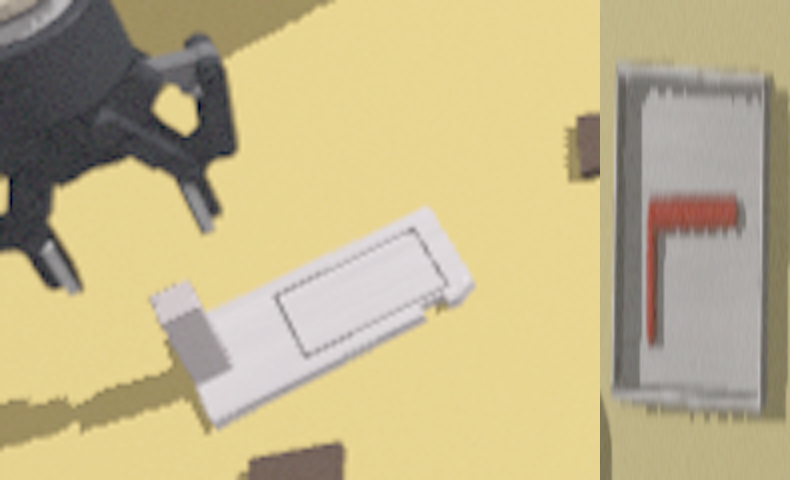

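The pin lies in the tray (top crop 650–740, 200–345). The fingers stand above the post. I descend around the post and grip it.

Request:
move_arm --commands "-2 -2 35.5 0 0 0 0.3; -2 -2 35.5 0 0 0 0.3; -2 -2 50.5 0 0 0 0.3; -2 -2 50.5 0 0 0 0.3; -2 -2 50.5 0 0 0 0.3"

```text
t: 15.52
tcp_pos: [0.4483, -0.3971, 0.022]
tool_rot: [1.0, -0.008, 0.0, 0.0]
force: [0.1, -0.2, 0.0]
finger_gap: 0.652
gripper_force: 0.0
```

Request:
move_arm --commands "0 0 10 0 0 0 0.3; 0 0 10 0 0 0 0.3; 0 0 18 0 0 0 0.3; 0 0 18 0 0 0 0.3; 0 0 18 0 0 0 0.3"

```text
t: 16.15
tcp_pos: [0.4479, -0.3969, 0.0034]
tool_rot: [1.0, -0.009, -0.0, -0.0]
force: [-0.2, 0.3, -0.1]
finger_gap: 0.648
gripper_force: 0.0
```

Request:
move_arm --commands "0 0 0 0 0 0 -1; 0 0 0 0 0 0 -1; 0 0 0 0 0 0 -1; 0 0 0 0 0 0 -1; 0 0 0 0 0 0 -1" --grip_force 100

```text
t: 16.77
tcp_pos: [0.4485, -0.3981, 0.0044]
tool_rot: [1.0, -0.009, 0.001, 0.001]
force: [-0.5, -3.0, 5.6]
finger_gap: 0.214
gripper_force: 98.4
```

```bash
python3 - <<'E'
from h import *
p=state(); X,Y,Z,f=p
# carrier yaw -1.2 now; target yaw -6.1 ; origin at home y -238
h=np.array([636.5,148.5]);th=np.radians(6.1);ey=np.array([np.sin(th),np.cos(th)])
post=h+ey*(-238-85);print('post target',post, 'f',f)
tx,ty=post; tf=f-4.9
plan([[(X,Y,Z+4,f,-1,1),(X,Y,Z+10,f,-1,1),(X,Y,Z+30,f,-1,1),(X,Y,Z+50,f,-1,2)],
[(X+20,Y+40,Z+50,f,-1,1),(X+60,Y+90,Z+50,f,-1,1),(X+100,Y+150,Z+50,tf,-1,1),(X+140,Y+200,Z+50,tf,-1,2)],
[(tx-5,ty,Z+50,tf,-1,2),(tx,ty,Z+50,tf,-1,3)]])
E
```

```text
t 16.77 tcp [ 448.5 -398.1   43.4  -91. ] down [ 0.001 -0.002 -1.   ] gap 18.2 F [-0.5 -3.   5.6] gf 98.4 q6 39
post target [ 602.17670496 -172.67115596] f -90.9742261040687
t 16.77 tcp [ 448.5 -398.1   43.4  -91. ] down [ 0.001 -0.002 -1.   ] gap 18.2 F [-0.5 -3.   5.6] gf 98.4 q6 39
0 0 -4 0 0 0 -1; 0 0 -10 0 0 0 -1; 0 0 -30 0 0 0 -1; 0 0 -50 0 0 0 -1; 0 0 -50 0 0 0 -1
19.5 -40.5 0 0 0 0 -1; 58.5 -91 0 0 0 0 -1; 97.5 -151.5 0 0 0 5 -1; 136.5 -202.5 0 0 0 5 -1; 136.5 -202.5 0 0 0 5 -1
6 -26 0 0 0 0 -1; 6 -26 0 0 0 0 -1; 11 -26.5 0 0 0 0 -1; 11 -26.5 0 0 0 0 -1; 11 -26.5 0 0 0 0 -1
end [ 602.1 -172.8   93.4  -96. ]
```

Request:
move_arm --commands "0 0 -4 0 0 0 -1; 0 0 -10 0 0 0 -1; 0 0 -30 0 0 0 -1; 0 0 -50 0 0 0 -1; 0 0 -50 0 0 0 -1"

```text
t: 17.4
tcp_pos: [0.4485, -0.3973, 0.0545]
tool_rot: [1.0, -0.009, 0.001, 0.001]
force: [-0.8, -0.2, -4.6]
finger_gap: 0.21
gripper_force: 98.3
```

Request:
move_arm --commands "19.5 -40.5 0 0 0 0 -1; 58.5 -91 0 0 0 0 -1; 97.5 -151.5 0 0 0 5 -1; 136.5 -202.5 0 0 0 5 -1; 136.5 -202.5 0 0 0 5 -1"

```text
t: 18.02
tcp_pos: [0.5888, -0.1922, 0.0521]
tool_rot: [0.999, -0.05, -0.001, -0.001]
force: [-1.3, -0.4, -4.3]
finger_gap: 0.211
gripper_force: 98.8
```

Request:
move_arm --commands "6 -26 0 0 0 0 -1; 6 -26 0 0 0 0 -1; 11 -26.5 0 0 0 0 -1; 11 -26.5 0 0 0 0 -1; 11 -26.5 0 0 0 0 -1"

```text
t: 18.65
tcp_pos: [0.6013, -0.1725, 0.0534]
tool_rot: [0.999, -0.053, -0.0, 0.0]
force: [-0.1, 0.7, -3.9]
finger_gap: 0.212
gripper_force: 98.9
```

```bash
python3 - <<'E'
from h import *
p=state()
a=snap('scene','s5.png');b=snap('top','t5.png')
cv2.imwrite('pics/d2.png',cv2.resize(a['image'][180:340,230:430,::-1],None,fx=4*.9,fy=3.6,interpolation=cv2.INTER_CUBIC))
tx,ty,tf=602.2,-172.7,-96
plan([[(tx,ty,75,tf,-1,2),(tx,ty,62,tf,-1,3)],[(tx,ty,57,tf,-1,1),(tx,ty,54,tf,-1,1),(tx,ty,51,tf,-1,3)]],cur=p)
E
```

```text
t 18.65 tcp [ 601.3 -172.5   92.4  -96.1] down [-0. -0. -1.] gap 18.0 F [-0.1  0.7 -3.9] gf 98.9 q6 70
1 0 17.5 0 0 0 -1; 1 0 17.5 0 0 0 -1; 1 0 30.5 0 0 0 -1; 1 0 30.5 0 0 0 -1; 1 0 30.5 0 0 0 -1
-0 0 5 0 0 0 -1; -0 0 8 0 0 0 -1; -0 0 11 0 0 0 -1; -0 0 11 0 0 0 -1; -0 0 11 0 0 0 -1
end [ 602.3 -172.6   50.9  -96.1]
```

View pics/d2.png

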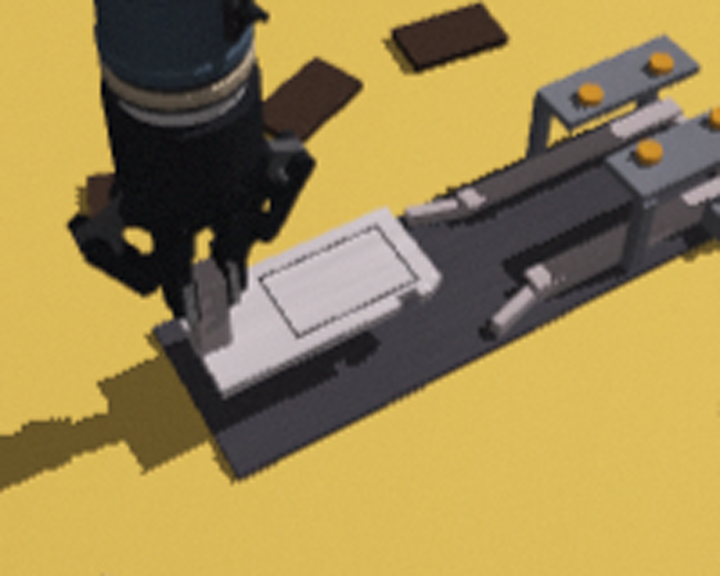

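The carrier hangs level and aligned over the apron. I lower it, release it and lift away.

Request:
move_arm --commands "1 0 17.5 0 0 0 -1; 1 0 17.5 0 0 0 -1; 1 0 30.5 0 0 0 -1; 1 0 30.5 0 0 0 -1; 1 0 30.5 0 0 0 -1"

```text
t: 19.38
tcp_pos: [0.6026, -0.1716, 0.0229]
tool_rot: [0.999, -0.052, -0.0, -0.0]
force: [-0.2, -0.1, -5.2]
finger_gap: 0.21
gripper_force: 98.9
```

Request:
move_arm --commands "0 0 5 0 0 0 -1; 0 0 8 0 0 0 -1; 0 0 11 0 0 0 -1; 0 0 11.5 0 0 0 -1; 0 0 11.5 0 0 0 -1"

```text
t: 20.0
tcp_pos: [0.6026, -0.1717, 0.0115]
tool_rot: [0.999, -0.052, -0.0, -0.0]
force: [0.0, -0.1, -3.6]
finger_gap: 0.214
gripper_force: 99.0
```

Request:
move_arm --commands "0 0 0 0 0 0 0.2; 0 0 0 0 0 0 0.2; 0 0 0 0 0 0 0.2; 0 0 -20 0 0 0 0.2; 0 0 -60 0 0 0 0.4"

```text
t: 20.62
tcp_pos: [0.6015, -0.1712, 0.0717]
tool_rot: [0.999, -0.052, -0.001, -0.001]
force: [0.8, -0.5, 0.8]
finger_gap: 0.702
gripper_force: 0.0
```

```bash
python3 - <<'E'
from h import *
p=state()
# go to lining C (442.2,-131.2, long 64.7 => close dir 64.7-90=-25.3)
plan([[(520,-180,130,-60,.4,5)],[(442.3,-131,90,-25.3,.4,5)]],cur=p)
E
```

```text
t 20.62 tcp [ 601.5 -171.2  110.7  -96. ] down [-0.003  0.001 -1.   ] gap 59.7 F [ 0.8 -0.5  0.8] gf 0.0 q6 70
-80 17.5 -19.5 0 0 -36 0.4; -80 17.5 -19.5 0 0 -36 0.4; -80 17.5 -19.5 0 0 -36 0.4; -80 17.5 -19.5 0 0 -36 0.4; -80 17.5 -19.5 0 0 -36 0.4
-43 -81.5 40 0 0 -34.5 0.4; -43 -81.5 40 0 0 -34.5 0.4; -43 -81.5 40 0 0 -34.5 0.4; -43 -81.5 40 0 0 -34.5 0.4; -43 -81.5 40 0 0 -34.5 0.4
end [ 442.1 -131.1   90.2  -25.5]
```

Request:
move_arm --commands "-80 17.5 -19.5 0 0 -36 0.5; -80 17.5 -19.5 0 0 -36 0.5; -80 17.5 -19.5 0 0 -36 0.5; -80 17.5 -19.5 0 0 -36 0.5; -80 17.5 -19.5 0 0 -36 0.5"

```text
t: 21.25
tcp_pos: [0.5217, -0.1811, 0.0924]
tool_rot: [0.966, 0.258, 0.001, 0.001]
force: [0.1, -0.7, 1.3]
finger_gap: 0.751
gripper_force: 0.0
```

Request:
move_arm --commands "-43 -81.5 40 0 0 -34.5 0.5; -43 -81.5 40 0 0 -34.5 0.5; -43 -81.5 40 0 0 -34.5 0.5; -43 -81.5 40 0 0 -34.5 0.5; -43 -81.5 40 0 0 -34.5 0.5"

```text
t: 21.88
tcp_pos: [0.4437, -0.1319, 0.0515]
tool_rot: [0.846, 0.533, 0.0, 0.001]
force: [-0.4, 0.5, 0.3]
finger_gap: 0.75
gripper_force: 0.0
```

```bash
cat >> h.py <<'E'
def lins(s,z=.005):
    out=[]
    for cen,ar,c in blobs(s,'dark')[0]:
        w=wrect(s,c,z); p=onz(s,*cen,z)[:2]*1000
        if 35<w[2]<56 and 70<w[3]<90 and w[0]>350: out.append(np.r_[p.round(1),w[4],ar])
    return out
E
python3 - <<'E'
from h import *
p=state()
a=snap('scene','s6.png');b=snap('top','t6.png')
for n,s in(('top',b),('scene',a)): print(n,[l.tolist() for l in lins(s)])
# carrier
for n,s in(('top',b),('scene',a)):
    for cen,ar,c in blobs(s,'light')[0]:
        w=wrect(s,c,.014)
        if ar>800 and abs(w[0]-605)<60 and abs(w[1]+90)<70: print('carrier',n,cen.round(1),ar,w)
x,y,f=442.3,-131,-25.3
plan([[(x,y,50,f,.5,1),(x,y,20,f,.5,1),(x,y,10,f,.5,1),(x,y,5,f,.5,1),(x,y,2,f,.5,1)]],cur=p)
E
```

```text
t 21.88 tcp [ 443.7 -131.9   90.5  -25.6] down [ 0.001 -0.001 -1.   ] gap 63.8 F [-0.4  0.5  0.3] gf 0.0 q6 -5
top [[430.7, 10.8, -74.4, 584.0], [560.5, -399.5, -23.5, 576.0], [601.2, 350.4, 38.5, 602.0]]
scene [[562.8, -399.0, -23.8, 912.0], [442.8, -130.3, 65.4, 473.0], [431.9, 11.0, -74.0, 386.0], [601.8, 351.5, 38.6, 357.0], [438.2, 143.2, 77.6, 338.0]]
carrier top [355.4 159.1] 1693 [ 609.4 -112.2   71.1  158.8   84.1]
carrier scene [316.8 273.4] 1784 [ 602.7 -106.3   90.2  151.9   84.1]
0 -1.5 40.5 0 0 -0.5 0.5; 0 -1.5 70.5 0 0 -0.5 0.5; 0 -1.5 80.5 0 0 -0.5 0.5; 0 -1.5 85.5 0 0 -0.5 0.5; 0 -1.5 88.5 0 0 -0.5 0.5
end [ 442.4 -131.2    2.   -25.1]
```

Request:
move_arm --commands "0 -1.5 40.5 0 0 -0.5 0.5; 0 -1.5 70.5 0 0 -0.5 0.5; 0 -1.5 80.5 0 0 -0.5 0.5; 0 -1.5 85.5 0 0 -0.5 0.5; 0 -1.5 88.5 0 0 -0.5 0.5" --grip_force 50

```text
t: 22.6
tcp_pos: [0.4424, -0.1313, -0.0371]
tool_rot: [0.843, 0.537, 0.0, 0.001]
force: [0.4, 0.6, -0.5]
finger_gap: 0.748
gripper_force: 0.0
```

Request:
move_arm --commands "0 0 1 0 0 0 0.5; 0 0 1 0 0 0 -1; 0 0 1 0 0 0 -1; 0 0 1 0 0 0 -1; 0 0 1 0 0 0 -1"

```text
t: 23.22
tcp_pos: [0.442, -0.1311, -0.0376]
tool_rot: [0.843, 0.537, 0.0, 0.0]
force: [-0.7, 0.2, 6.3]
finger_gap: 0.519
gripper_force: 50.9
```

```bash
python3 - <<'E'
from h import *
p=state()
a=snap('scene');b=snap('top')
th=np.radians(6.0);ex=np.array([np.cos(th),-np.sin(th)]);ey=np.array([np.sin(th),np.cos(th)])
for n,s in(('top',b),('scene',a)):
    for cen,ar,c in blobs(s,'light')[0]:
        w=wrect(s,c,.014)
        if not(ar>800 and abs(w[0]-605)<60 and abs(w[1]+90)<70): continue
        P=np.array([onz(s,u,v,.014)[:2]*1000 for u,v in c.reshape(-1,2)])-[611,-87]
        q=np.c_[P@ex,P@ey]; 
        m=abs(q[:,1])<38
        print(n,'front',np.sort(q[abs(q[:,0])<25,1])[-8:].round(1),'x-',np.round(q[m&(q[:,0]<0),0],1)[::4],'x+',np.round(q[m&(q[:,0]>0)&(q[:,1]<20),0],1)[::4])
        for sg in(1,-1):
            k=m&(q[:,0]*sg>20)&((q[:,1]<15)); print(sg,np.polyfit(q[k,1],q[k,0],1).round(3))
    # scribed rectangle: dark lines within deck
    g=cv2.cvtColor(s['image'],cv2.COLOR_RGB2GRAY).astype(float)
    lo=cv2.morphologyEx(g.astype(np.uint8),cv2.MORPH_BLACKHAT,np.ones((5,5)))
    ys,xs=np.nonzero(lo>18); W=np.array([onz(s,u,v,.014)[:2]*1000 for u,v in zip(xs,ys)])-[611,-87]
    q=np.c_[W@ex,W@ey]; k=(abs(q[:,0])<30)&(abs(q[:,1])<47); q=q[k]
    if len(q)>10: print('rect',n,len(q),'bounds',np.percentile(q,[2,98],axis=0).round(1).tolist(),(cv2.minAreaRect(q.astype(np.float32))))
E
```

```text
t 23.23 tcp [ 442.  -131.1    1.4  -25. ] down [ 0.001 -0.001 -1.   ] gap 44.1 F [-0.7  0.2  6.3] gf 50.9 q6 -5
rect top 45 bounds [[3.2, -43.6], [27.3, 9.7]] ((23.657379150390625, -20.27478790283203), (60.04560852050781, 23.033016204833984), 66.0887451171875)
scene front [54.9 55.  55.1 55.2 55.4 55.6 55.7 55.8] x- [-36.9 -36.5 -36.1 -35.7 -35.3 -34.9 -34.6 -34.2] x+ [38.9 38.9 38.9 38.8 38.8 38.8]
1 [-3.0000e-03  3.8295e+01]
-1 [-2.000e-03 -3.511e+01]
rect scene 202 bounds [[-26.6, -42.1], [26.9, 42.9]] ((1.5892925262451172, 0.6427803039550781), (56.716392517089844, 86.3256607055664), 0.26414063572883606)
```

```bash
cat >> h.py <<'E'
CX,CY,CF=611.8,-86.5,-6.
def place(p,n,via=None):
    """carry gripped lining from grasp pose p to n-th layer (0..): lift, above, down"""
    X,Y,Z,f=p; zt=Z+14+10*n
    c=[[(X,Y,Z+5,f,-1),(X,Y,Z+25,f,-1),(X,Y,Z+60,f,-1),(X,Y,Z+95,f,-1,2)]]
    for v in via or []: c.append([(*v,-1,5)])
    c.append([(CX,CY,max(Z+95,zt+40),CF,-1,5)])
    plan(c,cur=p)
def down(n,zb=1.4):
    zt=zb+14+10*n; p=state()
    plan([[(CX,CY,(p[2]+zt)/2+5,CF,-1,2),(CX,CY,zt+8,CF,-1,1),(CX,CY,zt+4,CF,-1,2)],[(CX,CY,zt+1.,CF,-1,2),(CX,CY,zt+.5,CF,-1,3)]],cur=p)
E
python3 - <<'E'
from h import *
place(state(),0)
E
```

```text
t 23.32 tcp [ 442.  -131.1    1.4  -25. ] down [ 0.001 -0.    -1.   ] gap 44.0 F [-0.3  0.2  6. ] gf 50.9 q6 -5
0 0 -5 0 0 0 -1; 0 0 -25 0 0 0 -1; 0 0 -60 0 0 0 -1; 0 0 -95 0 0 0 -1; 0 0 -95 0 0 0 -1
112 135 0 0 0 -19 -1; 112 135 0 0 0 -19 -1; 112 135 0 0 0 -19 -1; 112 135 0 0 0 -19 -1; 112 135 0 0 0 -19 -1
end [611.7 -86.6  96.4  -6. ]
```

Request:
move_arm --commands "0 0 -5 0 0 0 -1; 0 0 -25 0 0 0 -1; 0 0 -60 0 0 0 -1; 0 0 -95 0 0 0 -1; 0 0 -95 0 0 0 -1" --grip_force 60

```text
t: 23.95
tcp_pos: [0.4435, -0.1319, 0.0588]
tool_rot: [0.843, 0.537, 0.001, 0.003]
force: [0.0, 0.6, -1.7]
finger_gap: 0.515
gripper_force: 61.6
```

Request:
move_arm --commands "40 50 0 0 0 -10 -1; 80 100 0 0 0 -19 -1; 112 135 0 0 0 -19 -1; 112 135 0 0 0 -19 -1; 112 135 0 0 0 -19 -1"

```text
t: 24.58
tcp_pos: [0.6093, -0.0859, 0.0548]
tool_rot: [0.743, 0.669, -0.001, -0.002]
force: [-0.4, -0.4, 0.8]
finger_gap: 0.516
gripper_force: 61.6
```

```bash
python3 - <<'E'
from h import *
down(0)
a=snap('scene');g=lambda im:(255*(im/255.)**.6).astype(np.uint8)
cv2.imwrite('pics/d3.png',g(cv2.resize(a['image'][180:320,250:430,::-1],None,fx=4,fy=4,interpolation=cv2.INTER_CUBIC)))
E
```

```text
t 24.57 tcp [609.3 -85.9  93.8  -6. ] down [-0.004  0.001 -1.   ] gap 43.8 F [-0.4 -0.4  0.8] gf 61.6 q6 -12
-0.5 2.5 34 0 0 0 -1; -0.5 2.5 34 0 0 0 -1; -0.5 2.5 70.5 0 0 0 -1; -0.5 2.5 74.5 0 0 0 -1; -0.5 2.5 74.5 0 0 0 -1
0 0 3 0 0 0 -1; 0 0 3 0 0 0 -1; 0 0 3.5 0 0 0 -1; 0 0 3.5 0 0 0 -1; 0 0 3.5 0 0 0 -1
end [611.7 -86.6  15.8  -6. ]
```

View pics/d3.png

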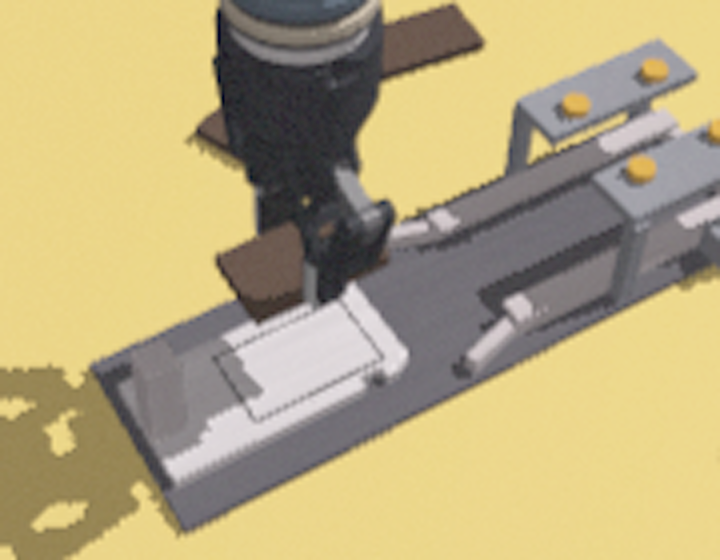

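The lining is held level above the rectangle. I re-read the settled pose before lowering.

Request:
move_arm --commands "0 0 34 0 0 0 -1; 0 0 34 0 0 0 -1; 0 0 68 0 0 0 -1; 0 0 68 0 0 0 -1; 0 0 68 0 0 0 -1"

```text
t: 25.25
tcp_pos: [0.6118, -0.0869, -0.0103]
tool_rot: [0.743, 0.669, 0.0, 0.0]
force: [0.2, 0.2, -0.7]
finger_gap: 0.521
gripper_force: 61.6
```

```bash
python3 - <<'E'
from h import *
for i in range(3): snap('top'); p=state()
down(0)
E
```

```text
t 25.3 tcp [612.3 -87.   29.   -6. ] down [ 0.002 -0.001 -1.   ] gap 43.7 F [ 0.4  0.6 -0.3] gf 61.6 q6 -12
t 25.35 tcp [612.5 -87.   29.1  -6. ] down [ 0.002 -0.001 -1.   ] gap 44.0 F [ 0.3 -0.  -0.7] gf 61.6 q6 -12
t 25.4 tcp [612.4 -86.9  29.1  -6. ] down [ 0.002 -0.001 -1.   ] gap 43.9 F [-0.5  0.2 -0. ] gf 61.6 q6 -12
t 25.4 tcp [612.4 -86.9  29.1  -6. ] down [ 0.002 -0.001 -1.   ] gap 43.9 F [-0.5  0.2 -0. ] gf 61.6 q6 -12
0.5 -0.5 2 0 0 0 -1; 0.5 -0.5 2 0 0 0 -1; 0.5 -0.5 5.5 0 0 0 -1; 0.5 -0.5 9.5 0 0 0 -1; 0.5 -0.5 9.5 0 0 0 -1
-0 -0 3 0 0 0 -1; -0 -0 3 0 0 0 -1; -0 -0 3.5 0 0 0 -1; -0 -0 3.5 0 0 0 -1; -0 -0 3.5 0 0 0 -1
end [612.  -86.3  16.1  -6. ]
```

Request:
move_arm --commands "0.5 -0.5 4 0 0 0 -1; 0.5 -0.5 8 0 0 0 -1; 0.5 -0.5 11 0 0 0 -1; 0.5 -0.5 12.5 0 0 0 -1; 0.5 -0.5 13 0 0 0 -1"

```text
t: 26.02
tcp_pos: [0.6108, -0.0859, -0.0235]
tool_rot: [0.743, 0.669, -0.0, -0.0]
force: [-3.6, 1.1, 9.7]
finger_gap: 0.512
gripper_force: 62.6
```

Request:
move_arm --commands "0 0 0 0 0 0 -1; 0 0 0 0 0 0 0.3; 0 0 0 0 0 0 0.3; 0 0 0 0 0 0 0.3; 0 0 -30 0 0 0 0.3"

```text
t: 26.65
tcp_pos: [0.6089, -0.0853, 0.0034]
tool_rot: [0.743, 0.669, -0.001, -0.003]
force: [-0.2, -0.7, 0.7]
finger_gap: 0.648
gripper_force: 0.0
```

Request:
move_arm --commands "0 0 -40 0 0 0 0.5; 0 0 -80 0 0 0 0.5; 0 0 -80 0 0 0 0.5; 0 0 -80 0 0 0 0.5; 0 0 -80 0 0 0 0.5"

```text
t: 27.28
tcp_pos: [0.6099, -0.0856, 0.084]
tool_rot: [0.743, 0.669, -0.001, -0.001]
force: [0.4, -0.6, -0.0]
finger_gap: 0.751
gripper_force: 0.0
```

```bash
python3 - <<'E'
from h import *
p=state()
a=snap('scene','s7.png');b=snap('top','t7.png')
for n,s in(('top',b),('scene',a)): print(n,[l.tolist() for l in lins(s)],'on stack',[l.tolist() for l in lins(s,.019)])
# next lining A (431.3,10.8, long -74.4 => close 15.6)
plan([[(500,-10,110,15.6,.5,5)],[(431.3,10.8,60,15.6,.5,5)],[(431.3,10.8,15,15.6,.5,2),(431.3,10.8,6,15.6,.5,1),(431.3,10.8,1,15.6,.5,2)]],cur=p)
E
```

```text
t 27.27 tcp [609.9 -85.6 123.   -6. ] down [-0.003  0.001 -1.   ] gap 63.9 F [ 0.4 -0.6 -0. ] gf 0.0 q6 -12
top [[559.5, -398.7, -24.1, 586.0], [600.8, 348.7, 38.8, 530.0], [825.0, 131.9, 71.5, 374.0]] on stack [[558.0, -393.4, -24.1, 586.0], [598.8, 344.0, 38.8, 530.0], [820.0, 130.1, 71.5, 374.0]]
scene [[561.8, -398.2, -23.5, 943.0], [605.2, -82.5, 83.5, 705.0], [601.5, 351.7, 38.7, 352.0]] on stack [[570.8, -397.7, -23.5, 943.0], [613.4, -88.5, 83.5, 705.0], [609.7, 336.9, 38.7, 352.0]]
63.5 -117 13 0 0 -21.5 0.5; 63.5 -117 13 0 0 -21.5 0.5; 63.5 -117 13 0 0 -21.5 0.5; 63.5 -117 13 0 0 -21.5 0.5; 63.5 -117 13 0 0 -21.5 0.5
38.5 -60.5 50 0 0 0 0.5; 38.5 -60.5 50 0 0 0 0.5; 38.5 -60.5 50 0 0 0 0.5; 38.5 -60.5 50 0 0 0 0.5; 38.5 -60.5 50 0 0 0 0.5
0 -0 45 0 0 0 0.5; 0 -0 45 0 0 0 0.5; 0 -0 54 0 0 0 0.5; 0 -0 59 0 0 0 0.5; 0 -0 59 0 0 0 0.5
end [431.5  10.7   1.   15.5]
```

```bash
python3 - <<'E'
from h import *
plan([[(500,-10,110,15.6,.5,5)],[(431.3,10.8,70,15.6,.5,5)]],cur=(612,-86.3,126.1,-6))
E
```

```text
64 -119.5 16 0 0 -21.5 0.5; 64 -119.5 16 0 0 -21.5 0.5; 64 -119.5 16 0 0 -21.5 0.5; 64 -119.5 16 0 0 -21.5 0.5; 64 -119.5 16 0 0 -21.5 0.5
38.5 -60.5 40 0 0 0 0.5; 38.5 -60.5 40 0 0 0 0.5; 38.5 -60.5 40 0 0 0 0.5; 38.5 -60.5 40 0 0 0 0.5; 38.5 -60.5 40 0 0 0 0.5
end [431.3  10.8  70.1  15.5]
```

Request:
move_arm --commands "64 -119.5 16 0 0 -21.5 0.5; 64 -119.5 16 0 0 -21.5 0.5; 64 -119.5 16 0 0 -21.5 0.5; 64 -119.5 16 0 0 -21.5 0.5; 64 -119.5 16 0 0 -21.5 0.5"

```text
t: 28.0
tcp_pos: [0.5016, -0.011, 0.0698]
tool_rot: [0.606, 0.796, 0.001, 0.002]
force: [0.3, 1.0, -0.6]
finger_gap: 0.754
gripper_force: 0.0
```

Request:
move_arm --commands "38.5 -60.5 40 0 0 0 0.5; 38.5 -60.5 40 0 0 0 0.5; 38.5 -60.5 40 0 0 0 0.5; 38.5 -60.5 40 0 0 0 0.5; 38.5 -60.5 40 0 0 0 0.5"

```text
t: 28.62
tcp_pos: [0.433, 0.0102, 0.03]
tool_rot: [0.605, 0.796, 0.001, 0.002]
force: [0.3, -0.7, 0.0]
finger_gap: 0.749
gripper_force: 0.0
```

```bash
python3 - <<'E'
from h import *
state()
a=snap('scene','s8.png');b=snap('top','t8.png')
for n,s in(('top',b),('scene',a)): print(n,[l.tolist() for l in lins(s)],'on stack',[l.tolist() for l in lins(s,.019) if abs(l[1]+87)<20])
th=np.radians(6.0);ex=np.array([np.cos(th),-np.sin(th)]);ey=np.array([np.sin(th),np.cos(th)])
for n,s in(('top',b),('scene',a)):
    for cen,ar,c in blobs(s,'light')[0]:
        w=wrect(s,c,.014)
        if not(ar>500 and abs(w[0]-605)<60 and abs(w[1]+90)<70): continue
        P=np.array([onz(s,u,v,.014)[:2]*1000 for u,v in c.reshape(-1,2)])-[611.8,-86.5]
        q=np.c_[P@ex,P@ey]; m=abs(q[:,1])<38
        print(n,'front',np.sort(q[abs(q[:,0])<25,1])[-8:].round(1),'x-',np.median(q[m&(q[:,0]<-20),0]).round(1),'x+',np.median(q[m&(q[:,0]>20)&(q[:,1]<15),0]).round(1))
state()
plan([[(431.3,10.8,15,15.6,.5,2),(431.3,10.8,6,15.6,.5,1),(431.3,10.8,1.4,15.6,.5,2)]],cur=(431.3,10.8,70.1,15.5))
E
```

```text
t 28.62 tcp [433.   10.2  69.   15.5] down [ 0.004 -0.001 -1.   ] gap 63.7 F [ 0.3 -0.7  0. ] gf 0.0 q6 -29
top [[560.6, -399.6, -23.6, 578.0], [613.2, -89.3, 84.1, 660.0], [601.1, 350.5, 38.5, 608.0]] on stack [[611.1, -88.1, 84.1, 660.0]]
scene [[562.8, -399.0, -23.8, 910.0], [819.4, 127.7, 37.5, 341.0], [605.5, -82.6, 84.0, 714.0], [431.9, 10.9, -74.0, 387.0], [601.6, 351.6, 38.8, 354.0], [438.3, 143.0, 78.4, 336.0]] on stack [[613.6, -88.6, 84.0, 714.0]]
top front [52.7 52.9 53.  53.1 53.3 53.4 53.5 53.7] x- -33.4 x+ 34.6
scene front [54.5 54.5 54.6 54.8 55.  55.1 55.3 56.1] x- -36.1 x+ 38.1
t 28.73 tcp [431.9  10.5  68.9  15.5] down [ 0.002 -0.001 -1.   ] gap 63.5 F [-0.1  0.7 -1.2] gf 0.0 q6 -29
0 0 55 0 0 0 0.5; 0 0 55 0 0 0 0.5; 0 0 64 0 0 0 0.5; 0 0 68.5 0 0 0 0.5; 0 0 68.5 0 0 0 0.5
end [431.3  10.8   1.6  15.5]
```

Request:
move_arm --commands "0 0 40 0 0 0 0.5; 0 0 55 0 0 0 0.5; 0 0 64 0 0 0 0.5; 0 0 68.5 0 0 0 0.5; 0 0 68.5 0 0 0 0.5" --grip_force 60

```text
t: 29.35
tcp_pos: [0.4306, 0.011, -0.0388]
tool_rot: [0.605, 0.796, 0.0, 0.0]
force: [-0.4, -0.2, 0.5]
finger_gap: 0.746
gripper_force: 0.0
```

Request:
move_arm --commands "0 0 0 0 0 0 -1; 0 0 0 0 0 0 -1; 0 0 0 0 0 0 -1; 0 0 0 0 0 0 -1; 0 0 -3 0 0 0 -1"

```text
t: 29.98
tcp_pos: [0.4305, 0.011, -0.0355]
tool_rot: [0.605, 0.796, 0.0, 0.0]
force: [0.5, -0.3, -0.9]
finger_gap: 0.52
gripper_force: 61.3
```

```bash
cat >> h.py <<'E'
CX,CY=612.,-87.
def place2(cur,n,via=(),zb=1.4):
    """from commanded cur (just gripped) to layer n and release, all calls"""
    X,Y,Z,f=cur; zt=zb+14+10*n; zh=max(95,zt+35)
    c=[[(X,Y,Z+15,f,-1),(X,Y,Z+45,f,-1),(X,Y,zh,f,-1,3)]]
    c+=[[(*v,-1,5)] for v in via]
    L=[x for x in c[-1][-1][:4]]; L=np.array(L,float); T=np.array([CX,CY,zh,CF]); 
    c.append([(*(L+(T-L)*k),-1) for k in(.25,.55,.85,1,1)])
    c.append([(*T,-1,5)])
    c.append([(CX,CY,zt+20,CF,-1,1),(CX,CY,zt+8,CF,-1,1),(CX,CY,zt+4,CF,-1,1),(CX,CY,zt+2,CF,-1,1),(CX,CY,zt+.5,CF,-1,1)])
    plan(c,cur)
E
python3 - <<'E'
from h import *
state()
place2((431.3,10.8,4.6,15.5),1)
E
```

```text
t 29.98 tcp [430.5  11.    3.5  15.5] down [ 0.001 -0.    -1.   ] gap 44.2 F [ 0.5 -0.3 -0.9] gf 61.3 q6 -29
0 0 -15 0 0 0 -1; 0 0 -45 0 0 0 -1; 0 0 -90.5 0 0 0 -1; 0 0 -90.5 0 0 0 -1; 0 0 -90.5 0 0 0 -1
-35.5 37 0 0 0 5.5 -1; -78.5 81.5 0 0 0 12 -1; -121 126 0 0 0 18.5 -1; -142.5 148 0 0 0 21.5 -1; -142.5 148 0 0 0 21.5 -1
-0 0 0 0 0 0 -1; -0 0 0 0 0 0 -1; -0 0 0 0 0 0 -1; -0 0 0 0 0 0 -1; -0 0 0 0 0 0 -1
-0 0 49.5 0 0 0 -1; -0 0 61.5 0 0 0 -1; -0 0 65.5 0 0 0 -1; -0 0 67.5 0 0 0 -1; -0 0 69 0 0 0 -1
end [612.  -87.   26.1  -6. ]
```

Request:
move_arm --commands "0 0 -15 0 0 0 -1; 0 0 -45 0 0 0 -1; 0 0 -90.5 0 0 0 -1; 0 0 -90.5 0 0 0 -1; 0 0 -90.5 0 0 0 -1"

```text
t: 30.6
tcp_pos: [0.43, 0.0111, 0.0545]
tool_rot: [0.605, 0.796, 0.0, 0.0]
force: [-0.2, 0.3, -1.2]
finger_gap: 0.516
gripper_force: 61.4
```

Request:
move_arm --commands "-35.5 37 0 0 0 5.5 -1; -78.5 81.5 0 0 0 12 -1; -121 126 0 0 0 18.5 -1; -142.5 148 0 0 0 21.5 -1; -142.5 148 0 0 0 21.5 -1"

```text
t: 31.22
tcp_pos: [0.6123, -0.088, 0.0522]
tool_rot: [0.743, 0.669, -0.0, -0.0]
force: [-0.9, -0.7, -0.5]
finger_gap: 0.515
gripper_force: 61.4
```

Request:
move_arm --commands "0 0 0 0 0 0 -1; 0 0 0 0 0 0 -1; 0 0 0 0 0 0 -1; 0 0 0 0 0 0 -1; 0 0 0 0 0 0 -1"

```text
t: 31.85
tcp_pos: [0.611, -0.0865, 0.0548]
tool_rot: [0.743, 0.669, 0.0, 0.0]
force: [-0.4, -0.9, 0.1]
finger_gap: 0.517
gripper_force: 61.4
```

Request:
move_arm --commands "0 1 49.5 0 0 0 -1; 0 1 61.5 0 0 0 -1; 0 1 65.5 0 0 0 -1; 0 1 67.5 0 0 0 -1; 0 1 69 0 0 0 -1"

```text
t: 32.48
tcp_pos: [0.613, -0.087, -0.0134]
tool_rot: [0.743, 0.669, 0.001, 0.001]
force: [0.2, -0.3, 0.4]
finger_gap: 0.518
gripper_force: 61.6
```

Request:
move_arm --commands "0 0 0 0 0 0 -1; 0 0 0 0 0 0 0.3; 0 0 0 0 0 0 0.3; 0 0 0 0 0 0 0.3; 0 0 -30 0 0 0 0.3"

```text
t: 33.1
tcp_pos: [0.6099, -0.0861, 0.0137]
tool_rot: [0.743, 0.669, -0.001, -0.002]
force: [0.4, -0.1, -0.4]
finger_gap: 0.647
gripper_force: 0.0
```

Request:
move_arm --commands "0 0 -40 0 0 0 0.5; 0 0 -75 0 0 0 0.5; 0 0 -75 0 0 0 0.5; 0 0 -75 0 0 0 0.5; 0 0 -75 0 0 0 0.5"

```text
t: 33.72
tcp_pos: [0.6108, -0.0864, 0.089]
tool_rot: [0.743, 0.669, -0.001, -0.001]
force: [-0.2, -0.1, -0.6]
finger_gap: 0.75
gripper_force: 0.0
```

```bash
python3 - <<'E'
from h import *
state()
a=snap('scene')
for n,s in(('scene',a),): print(n,[l.tolist() for l in lins(s)],'on stack',[l.tolist() for l in lins(s,.024) if abs(l[1]+87)<25])
# next B (438.2,142.7, long 78 => close -12)
plan([[(560,30,120,-12,.5,3),(520,60,120,-12,.5,2)],[(438.2,142.7,70,-12,.5,5)]],cur=(613,-87.1,131,-6))
E
```

```text
t 33.73 tcp [610.8 -86.4 128.   -6. ] down [-0.003  0.001 -1.   ] gap 63.8 F [-0.2 -0.1 -0.6] gf 0.0 q6 -12
scene [[561.9, -398.2, -23.9, 945.0], [583.8, 333.4, 38.8, 351.0]] on stack []
111 -65 11 0 0 6 0.5; 111 -65 11 0 0 6 0.5; 111 -65 11 0 0 6 0.5; 136.5 -108 11 0 0 6 0.5; 136.5 -108 11 0 0 6 0.5
64 -97 50 0 0 0 0.5; 64 -97 50 0 0 0 0.5; 64 -97 50 0 0 0 0.5; 64 -97 50 0 0 0 0.5; 64 -97 50 0 0 0 0.5
end [438.3 142.7  70.  -12. ]
```

Lining E has been knocked from (601,350) to about (584,333). I carry on with B and will re-measure E.

Request:
move_arm --commands "111 -65 11 0 0 6 0.5; 111 -65 11 0 0 6 0.5; 111 -65 11 0 0 6 0.5; 136.5 -108 11 0 0 6 0.5; 136.5 -108 11 0 0 6 0.5"

```text
t: 34.4
tcp_pos: [0.5146, 0.0617, 0.0785]
tool_rot: [0.776, 0.63, -0.002, -0.002]
force: [0.7, -0.3, 0.4]
finger_gap: 0.752
gripper_force: 0.0
```

Request:
move_arm --commands "64 -97 50 0 0 0 0.5; 64 -97 50 0 0 0 0.5; 64 -97 50 0 0 0 0.5; 64 -97 50 0 0 0 0.5; 64 -97 50 0 0 0 0.5"

```text
t: 35.02
tcp_pos: [0.4401, 0.1422, 0.0299]
tool_rot: [0.778, 0.629, 0.001, 0.001]
force: [0.1, -1.6, 0.5]
finger_gap: 0.75
gripper_force: 0.0
```

```bash
python3 - <<'E'
from h import *
state()
a=snap('scene','s9.png');b=snap('top','t9.png')
for n,s in(('top',b),('scene',a)):
    print(n,[l.tolist() for l in lins(s)])
    for cen,ar,c in blobs(s,'dark')[0]:
        p=onz(s,*cen,.029)[:2]*1000
        if abs(p[0]-612)<20 and abs(p[1]+87)<25: print(ar,'top at z24',onz(s,*cen,.024)*1000,wrect(s,c,.024))
state()
plan([[(438.3,142.7,30,-12,.5,1),(438.3,142.7,15,-12,.5,1),(438.3,142.7,6,-12,.5,1),(438.3,142.7,1.5,-12,.5,2)]],cur=(438.3,142.7,70,-12))
E
```

```text
t 35.02 tcp [440.1 142.2  68.9 -12.1] down [ 0.003  0.    -1.   ] gap 63.8 F [ 0.1 -1.6  0.5] gf 0.0 q6 16
top [[560.7, -399.5, -23.8, 593.0], [583.3, 332.1, 38.5, 624.0]]
scene [[562.9, -398.9, -23.8, 915.0], [820.1, 129.3, 39.6, 364.0], [584.1, 333.4, 38.8, 357.0]]
t 35.12 tcp [439.3 142.2  68.9 -12.1] down [ 0.003  0.    -1.   ] gap 63.7 F [-0.1  0.5  0.5] gf 0.0 q6 16
0 0 40 0 0 0 0.5; 0 0 55 0 0 0 0.5; 0 0 64 0 0 0 0.5; 0 0 68.5 0 0 0 0.5; 0 0 68.5 0 0 0 0.5
end [438.3 142.7   1.5 -12. ]
```

```bash
python3 - <<'E'
from h import *
a=snap('scene');b=snap('top')
for n,s in(('scene',a),('top',b)):
    for cen,ar,c in blobs(s,'dark')[0]:
        x,y,w,h=cv2.boundingRect(c)
        if n=='scene' and 230<cen[0]<400 and 120<cen[1]<300 or n=='top' and 200<cen[0]<400 and 110<cen[1]<260: print(n,cen.round(1),ar,(x,y,w,h), wrect(s,c,.006))
    for q in ((438,142,10),(438,142,70),(612,-87,34),(612,-87,24)): print(q,proj(s,np.array(q)/1000).round(1))
    im=s['image']; u,v=proj(s,np.array([.612,-.087,.034])).round().astype(int)
    print(im[v-14:v+16:3,u].tolist()); print(im[v,u-24:u+26:4].tolist())
E
```

```text
scene [359.5 258.1] 5313 (273, 214, 171, 99) [627.9  35.1 123.  452.9  82.6]
scene [379.3 218.2] 146 (359, 206, 40, 26) [572.6 115.3  55.2 108.3 -69.9]
(438, 142, 10) [353.6 188.8]
(438, 142, 70) [354.9 172. ]
(612, -87, 34) [324.2 263.8]
(612, -87, 24) [324.2 266.5]
[[60, 57, 62], [60, 57, 63], [63, 47, 36], [56, 41, 33], [52, 38, 30], [54, 39, 31], [53, 39, 32], [56, 43, 35], [54, 40, 30], [27, 22, 18]]
[[60, 58, 64], [117, 111, 116], [56, 40, 33], [54, 41, 34], [54, 38, 32], [54, 40, 32], [57, 42, 36], [54, 38, 29], [53, 36, 30], [56, 40, 33], [55, 40, 32], [58, 43, 34], [179, 169, 172]]
top [307.7 156.3] 5808 (222, 124, 168, 64) [623.5  12.2 132.2 413.7  83.8]
(438, 142, 10) [253.8 228.4]
(438, 142, 70) [250.2 228.7]
(612, -87, 34) [347.3 156.9]
(612, -87, 24) [347.  157.5]
[[54, 53, 50], [123, 123, 119], [43, 36, 24], [48, 41, 31], [42, 37, 25], [47, 41, 30], [46, 38, 27], [50, 45, 34], [44, 41, 35], [127, 127, 125]]
[[48, 48, 45], [135, 133, 132], [50, 44, 36], [47, 38, 28], [49, 46, 33], [47, 40, 30], [49, 41, 32], [44, 37, 26], [48, 40, 31], [49, 41, 32], [47, 44, 35], [67, 66, 62], [134, 131, 126]]
```

```bash
cat >> h.py <<'E'
def stack(s,ztop,box=None):
    """brown blob near the stack: outline centre cast on mid height of the visible pile"""
    im=cv2.GaussianBlur(s['image'],(3,3),0).astype(int); m=((im.max(2)<80)&(im[...,0]-im[...,2]>10)&(im[...,0]-im[...,2]<34)).astype(np.uint8)
    u,v=proj(s,np.array([CX,CY,ztop*1000-5])/1000).round().astype(int)
    m=cv2.morphologyEx(m,cv2.MORPH_OPEN,np.ones((3,3)));n,l=cv2.connectedComponents(m);k=l[v,u]
    if k==0: return None
    c=max(cv2.findContours((l==k).astype(np.uint8),cv2.RETR_EXTERNAL,cv2.CHAIN_APPROX_NONE)[0],key=cv2.contourArea)
    zm=(ztop+.014)/2; mo=cv2.moments(c); return wrect(s,c,zm),onz(s,mo['m10']/mo['m00'],mo['m01']/mo['m00'],zm)[:2]*1000
E
python3 - <<'E'
from h import *
for n in('scene','top'): s=snap(n);print(n,stack(s,.034))
E
```

```text
scene (array([610.7, -83. ,  51.7,  79.9,  85.6]), array([611.42590954, -83.95193875]))
top (array([613.7, -86.7,  48.7,  82.1,  83.5]), array([613.84034874, -86.62288235]))
```

Request:
move_arm --commands "0 0 40 0 0 0 0.5; 0 0 55 0 0 0 0.5; 0 0 64 0 0 0 0.5; 0 0 68.5 0 0 0 0.5; 0 0 68.5 0 0 0 0.5"

```text
t: 35.95
tcp_pos: [0.4374, 0.1431, -0.0388]
tool_rot: [0.777, 0.629, 0.0, 0.0]
force: [-0.6, 0.8, 0.1]
finger_gap: 0.747
gripper_force: 0.0
```

Request:
move_arm --commands "0 0 0 0 0 0 -1; 0 0 0 0 0 0 -1; 0 0 0 0 0 0 -1; 0 0 0 0 0 0 -1; 0 0 -3 0 0 0 -1"

```text
t: 36.58
tcp_pos: [0.4374, 0.1431, -0.0356]
tool_rot: [0.777, 0.629, 0.0, 0.0]
force: [-0.3, -0.2, -0.2]
finger_gap: 0.516
gripper_force: 61.3
```

```bash
python3 - <<'E'
from h import *
state()
place2((438.3,142.7,4.5,-12),2,via=[(530,40,99,-9)])
E
```

```text
t 36.58 tcp [437.4 143.1   3.4 -12. ] down [ 0.001  0.    -1.   ] gap 43.9 F [-0.3 -0.2 -0.2] gf 61.3 q6 16
0 0 -15 0 0 0 -1; 0 0 -45 0 0 0 -1; 0 0 -90.5 0 0 0 -1; 0 0 -90.5 0 0 0 -1; 0 0 -90.5 0 0 0 -1
-81.5 111 -4 0 0 -3 -1; -81.5 111 -4 0 0 -3 -1; -81.5 111 -4 0 0 -3 -1; -81.5 111 -4 0 0 -3 -1; -81.5 111 -4 0 0 -3 -1
-28 25.5 1 0 0 -1 -1; -62 55.5 2 0 0 -1.5 -1; -95.5 86 3.5 0 0 -2.5 -1; -112.5 101 4 0 0 -3 -1; -112.5 101 4 0 0 -3 -1
0 -0 0 0 0 0 -1; 0 -0 0 0 0 0 -1; 0 -0 0 0 0 0 -1; 0 -0 0 0 0 0 -1; 0 -0 0 0 0 0 -1
0 -0 39.5 0 0 0 -1; 0 -0 51.5 0 0 0 -1; 0 -0 55.5 0 0 0 -1; 0 -0 57.5 0 0 0 -1; 0 -0 59 0 0 0 -1
end [612.1 -87.   36.   -6. ]
```

Request:
move_arm --commands "0 0 -15 0 0 0 -1; 0 0 -45 0 0 0 -1; 0 0 -90.5 0 0 0 -1; 0 0 -90.5 0 0 0 -1; 0 0 -90.5 0 0 0 -1"

```text
t: 37.2
tcp_pos: [0.437, 0.143, 0.0549]
tool_rot: [0.777, 0.629, 0.0, 0.0]
force: [-1.0, 0.5, -1.4]
finger_gap: 0.517
gripper_force: 61.4
```

Request:
move_arm --commands "-15 20 -4 0 0 -3 -1; -35 48 -4 0 0 -3 -1; -60 82 -4 0 0 -3 -1; -81.5 111 -4 0 0 -3 -1; -81.5 111 -4 0 0 -3 -1"

```text
t: 37.83
tcp_pos: [0.5306, 0.0382, 0.0572]
tool_rot: [0.761, 0.648, 0.0, 0.0]
force: [-0.4, -0.4, -0.9]
finger_gap: 0.516
gripper_force: 61.4
```

Request:
move_arm --commands "-28 25.5 1 0 0 -1 -1; -62 55.5 2 0 0 -1.5 -1; -95.5 86 3.5 0 0 -2.5 -1; -112.5 101.5 4 0 0 -3 -1; -112.5 101.5 4 0 0 -3 -1"

```text
t: 38.45
tcp_pos: [0.6109, -0.0872, 0.053]
tool_rot: [0.744, 0.669, -0.001, -0.001]
force: [-0.3, 0.3, -1.3]
finger_gap: 0.518
gripper_force: 61.4
```

Request:
move_arm --commands "0 0 0 0 0 0 -1; 0 0 0 0 0 0 -1; 0 0 0 0 0 0 -1; 0 0 0 0 0 0 -1; 0 0 0 0 0 0 -1"

```text
t: 39.08
tcp_pos: [0.6116, -0.0866, 0.0547]
tool_rot: [0.743, 0.669, 0.0, 0.0]
force: [-0.5, 0.6, -2.0]
finger_gap: 0.517
gripper_force: 61.4
```

Request:
move_arm --commands "0 0 39.5 0 0 0 -1; 0 0 51.5 0 0 0 -1; 0 0 55.5 0 0 0 -1; 0 0 57.5 0 0 0 -1; 0 0 59 0 0 0 -1"

```text
t: 39.7
tcp_pos: [0.6124, -0.087, -0.0036]
tool_rot: [0.743, 0.669, 0.0, 0.001]
force: [0.1, 0.4, -0.6]
finger_gap: 0.518
gripper_force: 61.4
```

Request:
move_arm --commands "0 0 0 0 0 0 -1; 0 0 0 0 0 0 0.3; 0 0 0 0 0 0 0.3; 0 0 0 0 0 0 0.3; 0 0 -30 0 0 0 0.3"

```text
t: 40.33
tcp_pos: [0.6095, -0.0861, 0.0237]
tool_rot: [0.743, 0.669, -0.001, -0.002]
force: [0.7, -0.3, 0.7]
finger_gap: 0.649
gripper_force: 0.0
```

Request:
move_arm --commands "0 0 -40 0 0 0 0.5; 0 0 -75 0 0 0 0.5; 0 0 -75 0 0 0 0.5; 0 0 -75 0 0 0 0.5; 0 0 -75 0 0 0 0.5"

```text
t: 40.95
tcp_pos: [0.6104, -0.0864, 0.099]
tool_rot: [0.743, 0.669, -0.001, -0.001]
force: [-0.0, 0.6, 0.5]
finger_gap: 0.751
gripper_force: 0.0
```

```bash
python3 - <<'E'
from h import *
state()
# next D (561.5,-399.2, long -23.7 => close 66.3 or -113.7); q1 there ~ -46
plan([[(570,-240,141,30,.5,5)],[(561.5,-399.2,100,66.3,.5,5)],[(561.5,-399.2,70,66.3,.5,5)]],cur=(612.5,-87.1,141,-6))
E
```

```text
t 40.95 tcp [610.4 -86.4 138.   -6. ] down [-0.003  0.001 -1.   ] gap 63.9 F [-0.   0.6  0.5] gf 0.0 q6 -12
-156.5 -26.5 0 0 0 -36 0.5; -156.5 -26.5 0 0 0 -36 0.5; -156.5 -26.5 0 0 0 -36 0.5; -156.5 -26.5 0 0 0 -36 0.5; -156.5 -26.5 0 0 0 -36 0.5
-134 -87 41 0 0 -36.5 0.5; -134 -87 41 0 0 -36.5 0.5; -134 -87 41 0 0 -36.5 0.5; -134 -87 41 0 0 -36.5 0.5; -134 -87 41 0 0 -36.5 0.5
0 0.5 30 0 0 0 0.5; 0 0.5 30 0 0 0 0.5; 0 0.5 30 0 0 0 0.5; 0 0.5 30 0 0 0 0.5; 0 0.5 30 0 0 0 0.5
end [ 561.6 -399.1   70.    66.5]
```

Request:
move_arm --commands "-156.5 -26.5 0 0 0 -36 0.5; -156.5 -26.5 0 0 0 -36 0.5; -156.5 -26.5 0 0 0 -36 0.5; -156.5 -26.5 0 0 0 -36 0.5; -156.5 -26.5 0 0 0 -36 0.5"

```text
t: 41.58
tcp_pos: [0.5679, -0.2398, 0.0991]
tool_rot: [0.501, 0.865, 0.0, -0.001]
force: [-0.3, 0.4, 0.3]
finger_gap: 0.749
gripper_force: 0.0
```

Request:
move_arm --commands "-134 -87 41 0 0 -36.5 0.5; -134 -87 41 0 0 -36.5 0.5; -134 -87 41 0 0 -36.5 0.5; -134 -87 41 0 0 -36.5 0.5; -134 -87 41 0 0 -36.5 0.5"

```text
t: 42.2
tcp_pos: [0.5602, -0.3984, 0.0582]
tool_rot: [0.204, 0.979, 0.001, -0.001]
force: [-0.3, 0.5, 1.2]
finger_gap: 0.749
gripper_force: 0.0
```

Request:
move_arm --commands "0 0.5 30 0 0 0 0.5; 0 0.5 30 0 0 0 0.5; 0 0.5 30 0 0 0 0.5; 0 0.5 30 0 0 0 0.5; 0 0.5 30 0 0 0 0.5"

```text
t: 42.82
tcp_pos: [0.5614, -0.3991, 0.0306]
tool_rot: [0.204, 0.979, -0.0, 0.001]
force: [-0.2, 0.4, 0.1]
finger_gap: 0.751
gripper_force: 0.0
```

```bash
python3 - <<'E'
from h import *
state()
for n in('scene','top'):
    s=snap(n);print(n,[l.tolist() for l in lins(s)],'stack',stack(s,.044))
state()
x,y,f=561.5,-399.2,66.5
plan([[(x,y,30,f,.5,1),(x,y,15,f,.5,1),(x,y,6,f,.5,1),(x,y,1.5,f,.5,2)]],cur=(561.6,-399.1,70,66.5))
E
```

```text
t 42.83 tcp [ 561.4 -399.1   69.6   66.5] down [ 0.001 -0.001 -1.   ] gap 63.8 F [-0.2  0.4  0.1] gf 0.0 q6 -111
scene [[584.0, 333.4, 38.8, 349.0]] stack (array([610.5, -81.1,  59.7,  84.9,  84.6]), array([611.43859442, -82.54529588]))
top [[583.5, 332.1, 38.7, 606.0]] stack (array([613.7, -87.6,  51.3,  82.7,  84.3]), array([613.19191151, -87.10870894]))
t 42.92 tcp [ 561.1 -399.    69.2   66.5] down [ 0.001 -0.001 -1.   ] gap 63.9 F [ 0.   0.2 -0.4] gf 0.0 q6 -111
0 -0 40 0 0 0 0.5; 0 -0 55 0 0 0 0.5; 0 -0 64 0 0 0 0.5; 0 -0 68.5 0 0 0 0.5; 0 -0 68.5 0 0 0 0.5
end [ 561.6 -399.1    1.5   66.5]
```

Request:
move_arm --commands "0 0 40 0 0 0 0.5; 0 0 55 0 0 0 0.5; 0 0 64 0 0 0 0.5; 0 0 68.5 0 0 0 0.5; 0 0 68.5 0 0 0 0.5"

```text
t: 43.55
tcp_pos: [0.5611, -0.399, -0.0386]
tool_rot: [0.203, 0.979, -0.0, 0.0]
force: [-0.5, 0.1, -0.2]
finger_gap: 0.75
gripper_force: 0.0
```

Request:
move_arm --commands "0 0 0 0 0 0 -1; 0 0 0 0 0 0 -1; 0 0 0 0 0 0 -1; 0 0 0 0 0 0 -1; 0 0 -3 0 0 0 -1"

```text
t: 44.18
tcp_pos: [0.5606, -0.3984, -0.0361]
tool_rot: [0.204, 0.979, 0.0, -0.0]
force: [-0.4, -0.0, -1.5]
finger_gap: 0.514
gripper_force: 61.1
```

```bash
python3 - <<'E'
from h import *
state()
place2((561.6,-399.1,4.5,66.5),3,via=[(555,-320,130,50),(575,-200,130,10)])
E
```

```text
t 44.17 tcp [ 560.6 -398.4    2.9   66.5] down [-0.001  0.    -1.   ] gap 43.7 F [-0.4 -0.  -1.5] gf 61.1 q6 -111
0 0 -15 0 0 0 -1; 0 0 -45 0 0 0 -1; 0 0 -90.5 0 0 0 -1; 0 0 -90.5 0 0 0 -1; 0 0 -90.5 0 0 0 -1
37.5 70 -35 0 0 16.5 -1; 37.5 70 -35 0 0 16.5 -1; 37.5 70 -35 0 0 16.5 -1; 37.5 70 -35 0 0 16.5 -1; 37.5 70 -35 0 0 16.5 -1
62 104.5 0 0 0 40 -1; 62 104.5 0 0 0 40 -1; 62 104.5 0 0 0 40 -1; 62 104.5 0 0 0 40 -1; 62 104.5 0 0 0 40 -1
26 14 9 0 0 4 -1; 57.5 31 19 0 0 9 -1; 89 48 30 0 0 13.5 -1; 105 56.5 35 0 0 16 -1; 105 56.5 35 0 0 16 -1
-0 -0 0 0 0 0 -1; -0 -0 0 0 0 0 -1; -0 -0 0 0 0 0 -1; -0 -0 0 0 0 0 -1; -0 -0 0 0 0 0 -1
-0 -0 29.5 0 0 0 -1; -0 -0 41.5 0 0 0 -1; -0 -0 45.5 0 0 0 -1; -0 -0 47.5 0 0 0 -1; -0 -0 49 0 0 0 -1
end [612.2 -86.8  46.   -6. ]
```

Request:
move_arm --commands "0 0 -15 0 0 0 -1; 0 0 -45 0 0 0 -1; 0 0 -90.5 0 0 0 -1; 0 0 -90.5 0 0 0 -1; 0 0 -90.5 0 0 0 -1"

```text
t: 44.8
tcp_pos: [0.5604, -0.3982, 0.0546]
tool_rot: [0.204, 0.979, 0.0, -0.0]
force: [-0.7, 0.0, -1.2]
finger_gap: 0.518
gripper_force: 61.2
```

Request:
move_arm --commands "10 15 -15 0 0 4 -1; 25 45 -35 0 0 10 -1; 37.5 70 -35 0 0 16.5 -1; 37.5 70 -35 0 0 16.5 -1; 37.5 70 -35 0 0 16.5 -1"

```text
t: 45.42
tcp_pos: [0.554, -0.3199, 0.0884]
tool_rot: [0.341, 0.94, -0.0, -0.001]
force: [0.5, -1.0, -0.4]
finger_gap: 0.516
gripper_force: 61.3
```

Request:
move_arm --commands "10 20 0 0 0 8 -1; 25 45 0 0 0 17 -1; 45 75 0 0 0 27 -1; 62 104.5 0 0 0 36 -1; 62 104.5 0 0 0 40 -1"

```text
t: 46.05
tcp_pos: [0.574, -0.1982, 0.0887]
tool_rot: [0.643, 0.766, -0.0, -0.001]
force: [-0.4, -0.3, -0.6]
finger_gap: 0.517
gripper_force: 61.3
```

Request:
move_arm --commands "26 14 2 0 0 4 -1; 57.5 31 8 0 0 9 -1; 89 48 25 0 0 13.5 -1; 105 56.5 35 0 0 16 -1; 105 56.5 35 0 0 16 -1"

```text
t: 46.68
tcp_pos: [0.6111, -0.0861, 0.053]
tool_rot: [0.742, 0.67, -0.001, -0.001]
force: [0.5, -0.3, -1.3]
finger_gap: 0.515
gripper_force: 61.3
```

Request:
move_arm --commands "0 0 0 0 0 0 -1; 0 0 0 0 0 0 -1; 0 0 0 0 0 0 -1; 0 0 0 0 0 0 -1; 0 0 0 0 0 0 -1"

```text
t: 47.3
tcp_pos: [0.6113, -0.0866, 0.0547]
tool_rot: [0.743, 0.669, 0.0, 0.0]
force: [0.7, 0.3, -0.6]
finger_gap: 0.513
gripper_force: 61.3
```

Request:
move_arm --commands "-0.5 0.5 29.5 0 0 0 -1; -0.5 0.5 41.5 0 0 0 -1; -0.5 0.5 45.5 0 0 0 -1; -0.5 0.5 47.5 0 0 0 -1; -0.5 0.5 49 0 0 0 -1"

```text
t: 47.92
tcp_pos: [0.6124, -0.0871, 0.0063]
tool_rot: [0.743, 0.669, 0.0, 0.001]
force: [-2.1, 1.0, 8.8]
finger_gap: 0.516
gripper_force: 62.3
```

Request:
move_arm --commands "0 0 0 0 0 0 -1; 0 0 0 0 0 0 0.3; 0 0 0 0 0 0 0.3; 0 0 0 0 0 0 0.3; 0 0 -30 0 0 0 0.3"

```text
t: 48.55
tcp_pos: [0.6096, -0.0863, 0.0336]
tool_rot: [0.743, 0.669, -0.001, -0.003]
force: [0.2, -0.8, 0.1]
finger_gap: 0.65
gripper_force: 0.0
```

Request:
move_arm --commands "0 0 -40 0 0 0 0.5; 0 0 -75 0 0 0 0.5; 0 0 -75 0 0 0 0.5; 0 0 -75 0 0 0 0.5; 0 0 -75 0 0 0 0.5"

```text
t: 49.18
tcp_pos: [0.6106, -0.0866, 0.109]
tool_rot: [0.743, 0.669, -0.001, -0.001]
force: [0.4, -1.0, 0.5]
finger_gap: 0.747
gripper_force: 0.0
```

```bash
python3 - <<'E'
from h import *
state()
# E (583.9,332.8, long 38.7 => close -51.3), q1 ~ 30-10=20
plan([[(560,60,151,-20,.5,3),(540,160,151,-35,.5,2)],[(583.8,332.6,110,-51.3,.5,5)],[(583.8,332.6,70,-51.3,.5,5)]],cur=(612.6,-87.3,151,-6))
E
```

```text
t 49.17 tcp [610.6 -86.6 148.   -6. ] down [-0.003  0.001 -1.   ] gap 63.5 F [ 0.4 -1.   0.5] gf 0.0 q6 -12
141 -67.5 0 0 0 14 0.5; 141 -67.5 0 0 0 14 0.5; 141 -67.5 0 0 0 14 0.5; 238.5 -98 0 0 0 29 0.5; 238.5 -98 0 0 0 29 0.5
166.5 -63 41 0 0 16.5 0.5; 166.5 -63 41 0 0 16.5 0.5; 166.5 -63 41 0 0 16.5 0.5; 166.5 -63 41 0 0 16.5 0.5; 166.5 -63 41 0 0 16.5 0.5
-0 -0 40 0 0 0 0.5; -0 -0 40 0 0 0 0.5; -0 -0 40 0 0 0 0.5; -0 -0 40 0 0 0 0.5; -0 -0 40 0 0 0 0.5
end [584.  332.7  70.  -51.5]
```

Request:
move_arm --commands "141 -67.5 0 0 0 14 0.5; 141 -67.5 0 0 0 14 0.5; 141 -67.5 0 0 0 14 0.5; 238.5 -98 0 0 0 29 0.5; 238.5 -98 0 0 0 29 0.5"

```text
t: 49.8
tcp_pos: [0.5377, 0.1622, 0.1093]
tool_rot: [0.888, 0.46, -0.001, -0.001]
force: [0.5, 0.2, 0.1]
finger_gap: 0.75
gripper_force: 0.0
```

Request:
move_arm --commands "166.5 -63 41 0 0 16.5 0.5; 166.5 -63 41 0 0 16.5 0.5; 166.5 -63 41 0 0 16.5 0.5; 166.5 -63 41 0 0 16.5 0.5; 166.5 -63 41 0 0 16.5 0.5"

```text
t: 50.42
tcp_pos: [0.5817, 0.3324, 0.068]
tool_rot: [0.944, 0.33, -0.002, 0.0]
force: [-0.5, -0.3, 0.5]
finger_gap: 0.746
gripper_force: 0.0
```

Request:
move_arm --commands "0 0 40 0 0 0 0.5; 0 0 40 0 0 0 0.5; 0 0 40 0 0 0 0.5; 0 0 40 0 0 0 0.5; 0 0 40 0 0 0 0.5"

```text
t: 51.05
tcp_pos: [0.5839, 0.3331, 0.0309]
tool_rot: [0.944, 0.33, 0.001, -0.0]
force: [-0.2, 0.1, -0.4]
finger_gap: 0.747
gripper_force: 0.0
```

```bash
python3 - <<'E'
from h import *
state()
for n in('scene','top'):
    s=snap(n);print(n,[l.tolist() for l in lins(s)],'stack',stack(s,.054))
state()
x,y,f=584,332.7,-51.5
plan([[(x,y,30,f,.5,1),(x,y,15,f,.5,1),(x,y,6,f,.5,1),(x,y,1.5,f,.5,2)]],cur=(584,332.7,70,-51.5))
E
```

```text
t 51.05 tcp [583.9 333.1  69.9 -51.5] down [ 0.002  0.001 -1.   ] gap 63.5 F [-0.2  0.1 -0.4] gf 0.0 q6 72
scene [[584.1, 333.4, 38.8, 357.0]] stack (array([610.4, -79.3,  65.2,  86.5,  81.8]), array([610.88638651, -80.43314445]))
top [] stack (array([614.3, -87.1,  50.7,  82.2,  82.3]), array([614.9921805 , -87.23947171]))
t 51.15 tcp [583.4 333.1  69.4 -51.5] down [ 0.001  0.    -1.   ] gap 63.6 F [ 0.9 -0.8  0.2] gf 0.0 q6 72
0 0 40 0 0 0 0.5; 0 0 55 0 0 0 0.5; 0 0 64 0 0 0 0.5; 0 0 68.5 0 0 0 0.5; 0 0 68.5 0 0 0 0.5
end [584.  332.7   1.5 -51.5]
```

Request:
move_arm --commands "0 0 40 0 0 0 0.5; 0 0 55 0 0 0 0.5; 0 0 64 0 0 0 0.5; 0 0 68.5 0 0 0 0.5; 0 0 68.5 0 0 0 0.5"

```text
t: 51.78
tcp_pos: [0.5834, 0.3331, -0.0386]
tool_rot: [0.944, 0.33, 0.0, -0.0]
force: [1.2, -0.1, 0.3]
finger_gap: 0.749
gripper_force: 0.0
```

Request:
move_arm --commands "0 0 0 0 0 0 -1; 0 0 0 0 0 0 -1; 0 0 0 0 0 0 -1; 0 0 0 0 0 0 -1; 0 0 -3 0 0 0 -1"

```text
t: 52.4
tcp_pos: [0.5827, 0.3328, -0.036]
tool_rot: [0.944, 0.33, -0.0, 0.0]
force: [-0.6, 0.0, -1.7]
finger_gap: 0.517
gripper_force: 61.1
```

```bash
python3 - <<'E'
from h import *
state()
place2((584,332.7,4.5,-51.5),4,via=[(565,250,140,-40),(530,100,140,-20)])
E
```

```text
t 52.4 tcp [582.7 332.8   3.  -51.5] down [-0. -0. -1.] gap 43.9 F [-0.6  0.  -1.7] gf 61.1 q6 72
0 0 -15 0 0 0 -1; 0 0 -45 0 0 0 -1; 0 0 -90.5 0 0 0 -1; 0 0 -90.5 0 0 0 -1; 0 0 -90.5 0 0 0 -1
-66.5 53 -45 0 0 -11.5 -1; -66.5 53 -45 0 0 -11.5 -1; -66.5 53 -45 0 0 -11.5 -1; -66.5 53 -45 0 0 -11.5 -1; -66.5 53 -45 0 0 -11.5 -1
-137 69.5 0 0 0 -20 -1; -137 69.5 0 0 0 -20 -1; -137 69.5 0 0 0 -20 -1; -137 69.5 0 0 0 -20 -1; -137 69.5 0 0 0 -20 -1
-37 35 11 0 0 -3.5 -1; -81.5 77.5 25 0 0 -7.5 -1; -126 120 38 0 0 -12 -1; -148 141 45 0 0 -14 -1; -148 141 45 0 0 -14 -1
0 -0 0 0 0 0 -1; 0 -0 0 0 0 0 -1; 0 -0 0 0 0 0 -1; 0 -0 0 0 0 0 -1; 0 -0 0 0 0 0 -1
0 -0 19.5 0 0 0 -1; 0 -0 31.5 0 0 0 -1; 0 -0 35.5 0 0 0 -1; 0 -0 37.5 0 0 0 -1; 0 -0 39 0 0 0 -1
end [612.  -87.1  56.   -6. ]
```

Request:
move_arm --commands "0 0 -15 0 0 0 -1; 0 0 -45 0 0 0 -1; 0 0 -90.5 0 0 0 -1; 0 0 -90.5 0 0 0 -1; 0 0 -90.5 0 0 0 -1"

```text
t: 53.02
tcp_pos: [0.5824, 0.3328, 0.0546]
tool_rot: [0.944, 0.33, -0.0, 0.0]
force: [-0.6, 0.2, -1.6]
finger_gap: 0.514
gripper_force: 61.3
```

Request:
move_arm --commands "-10 8 -30 0 0 -3 -1; -30 25 -45 0 0 -7 -1; -50 40 -45 0 0 -11.5 -1; -66.5 53 -45 0 0 -11.5 -1; -66.5 53 -45 0 0 -11.5 -1"

```text
t: 53.65
tcp_pos: [0.5627, 0.2485, 0.0982]
tool_rot: [0.907, 0.421, -0.002, -0.0]
force: [-0.4, 0.9, 0.2]
finger_gap: 0.518
gripper_force: 61.5
```

Request:
move_arm --commands "-25 12 0 0 0 -4 -1; -65 33 0 0 0 -9 -1; -105 53 0 0 0 -15 -1; -137 69.5 0 0 0 -20 -1; -137 69.5 0 0 0 -20 -1"

```text
t: 54.28
tcp_pos: [0.5289, 0.099, 0.099]
tool_rot: [0.82, 0.572, -0.001, -0.0]
force: [1.1, 0.7, -1.1]
finger_gap: 0.518
gripper_force: 61.5
```

Request:
move_arm --commands "-37 35 11 0 0 -3.5 -1; -81.5 77.5 25 0 0 -7.5 -1; -126 120 38 0 0 -12 -1; -148 141 45 0 0 -14 -1; -148 141 45 0 0 -14 -1"

```text
t: 54.9
tcp_pos: [0.613, -0.0882, 0.0533]
tool_rot: [0.744, 0.668, 0.0, 0.0]
force: [-0.4, -0.2, -0.7]
finger_gap: 0.518
gripper_force: 61.4
```

Request:
move_arm --commands "0 0 0 0 0 0 -1; 0 0 0 0 0 0 -1; 0 0 0 0 0 0 -1; 0 0 0 0 0 0 -1; 0 0 0 0 0 0 -1"

```text
t: 55.52
tcp_pos: [0.6112, -0.0866, 0.0547]
tool_rot: [0.743, 0.669, 0.0, 0.0]
force: [0.8, 0.4, -1.6]
finger_gap: 0.514
gripper_force: 61.4
```

Request:
move_arm --commands "-0.5 0.5 19.5 0 0 0 -1; -0.5 0.5 31.5 0 0 0 -1; -0.5 0.5 35.5 0 0 0 -1; -0.5 0.5 37.5 0 0 0 -1; -0.5 0.5 39 0 0 0 -1"

```text
t: 56.15
tcp_pos: [0.6112, -0.0873, 0.0163]
tool_rot: [0.743, 0.669, -0.0, -0.0]
force: [-3.8, 0.7, 9.8]
finger_gap: 0.515
gripper_force: 62.7
```

Request:
move_arm --commands "0 0 0 0 0 0 -1; 0 0 0 0 0 0 0.3; 0 0 0 0 0 0 0.3; 0 0 0 0 0 0 0.3; 0 0 -30 0 0 0 0.3"

```text
t: 56.78
tcp_pos: [0.6096, -0.0867, 0.0435]
tool_rot: [0.743, 0.669, -0.001, -0.002]
force: [0.4, 0.1, 0.3]
finger_gap: 0.648
gripper_force: 0.0
```

Request:
move_arm --commands "0 0 -40 0 0 0 0.5; 0 0 -85 0 0 0 0.5; 0 0 -85 0 0 0 0.5; 0 0 -85 0 0 0 0.5; 0 0 -85 0 0 0 0.5"

```text
t: 57.4
tcp_pos: [0.6104, -0.087, 0.1289]
tool_rot: [0.743, 0.669, -0.001, -0.001]
force: [-0.4, -0.0, 0.2]
finger_gap: 0.752
gripper_force: 0.0
```

```bash
python3 - <<'E'
from h import *
state()
plan([[(540,-130,170,-6,-.2,3),(540,-200,170,-6,-.2,2)]],cur=(612.5,-87.6,171,-6))
E
```

```text
t 57.4 tcp [610.4 -87.  167.9  -6. ] down [-0.003  0.001 -1.   ] gap 63.9 F [-0.4 -0.   0.2] gf 0.0 q6 -12
-49.5 -67.5 1 0 0 0 -0.2; -49.5 -67.5 1 0 0 0 -0.2; -49.5 -67.5 1 0 0 0 -0.2; -119.5 -60.5 1 0 0 0 -0.2; -119.5 -60.5 1 0 0 0 -0.2
end [ 539.8 -200.1  170.    -6. ]
```

Request:
move_arm --commands "-49.5 -67.5 1 0 0 0 -0.2; -49.5 -67.5 1 0 0 0 -0.2; -49.5 -67.5 1 0 0 0 -0.2; -119.5 -60.5 1 0 0 0 -0.2; -119.5 -60.5 1 0 0 0 -0.2"

```text
t: 58.02
tcp_pos: [0.541, -0.2033, 0.1292]
tool_rot: [0.744, 0.668, 0.0, 0.002]
force: [0.3, 0.6, -0.6]
finger_gap: 0.404
gripper_force: 0.0
```

```bash
python3 - <<'E'
from h import *
a=snap('scene');b=snap('top')
state()
print('stack',stack(b,.064),stack(a,.064))
print([l.tolist() for l in lins(a)],[l.tolist() for l in lins(b)])
g=lambda im:(255*(im/255.)**.6).astype(np.uint8)
c1=cv2.resize(a['image'][215:325,260:390,::-1],None,fx=4,fy=4,interpolation=cv2.INTER_CUBIC)
c2=cv2.resize(b['image'][125:200,320:395,::-1],None,fx=3.6,fy=440/75,interpolation=cv2.INTER_CUBIC)
cv2.imwrite('pics/e1.png',g(np.hstack([c1,c2])))
for q in((-24,-41,64),(24,-41,64),(24,41,64),(-24,41,64)):
    th=np.radians(6);w=np.array([612.2,-87.3])+q[0]*np.array([np.cos(th),-np.sin(th)])+q[1]*np.array([np.sin(th),np.cos(th)])
    w=np.r_[w,q[2]]/1000
    print(q,'crop1',((proj(a,w)-[260,215])*4).round(),'crop2',((proj(b,w)-[320,125])*[3.6,440/75]+[520,0]).round())
E
```

```text
t 58.12 tcp [ 539.7 -200.6  167.9   -6.1] down [ 0.     0.001 -1.   ] gap 34.2 F [-0.5  0.6  0.2] gf 0.0 q6 -25
stack (array([613.7, -89.1,  55.3,  85.6,  83.7]), array([613.72396821, -88.99156894])) (array([611.5, -81.1,  70.1,  88.4,  84. ]), array([610.84905034, -81.90918605]))
[[820.1, 129.1, 39.6, 364.0]] []
(-24, -41, 64) crop1 [168. 162.] crop2 [681. 244.]
(24, -41, 64) crop1 [211. 226.] crop2 [688. 127.]
(24, 41, 64) crop1 [345. 162.] crop2 [564. 105.]
(-24, 41, 64) crop1 [298. 103.] crop2 [557. 223.]
```

View pics/e1.png

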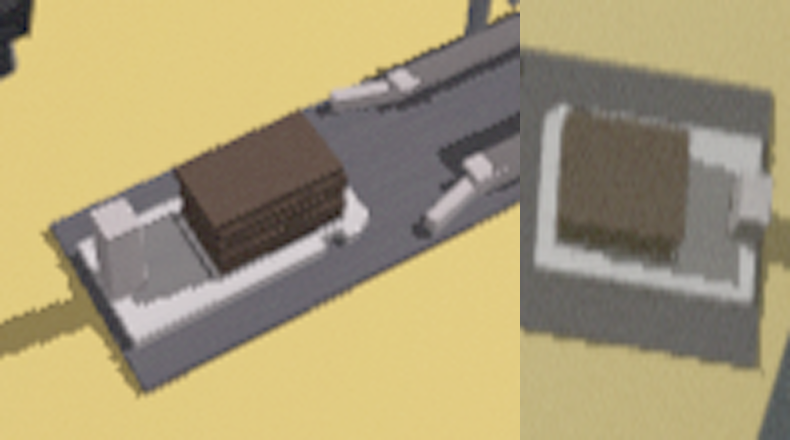

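The five linings make a neat square pile at crop (180–345, 113–270), inside the deck's margins, with the post at (112,212). Next I grip the post across x and slide the carrier in.

```bash
python3 - <<'E'
from h import *
x,y=602.8,-171.8
plan([[(x,y,150,-6,.1,3),(x,y,110,-6,.1,2)],[(x,y,80,-6,.1,1),(x,y,60,-6,.1,1),(x,y,45,-6,.1,1),(x,y,36,-6,.1,2)],[(x,y,36,-6,-1,5)]],cur=(539.8,-200.1,170,-6))
# slide: tool x axis = carrier +y if psi=-6.1
E
```

```text
34.5 59.5 20 0 0 0 0.1; 34.5 59.5 20 0 0 0 0.1; 34.5 59.5 20 0 0 0 0.1; 34.5 59.5 60 0 0 0 0.1; 34.5 59.5 60 0 0 0 0.1
0 0 30 0 0 0 0.1; 0 0 50 0 0 0 0.1; 0 0 65 0 0 0 0.1; 0 0 74 0 0 0 0.1; 0 0 74 0 0 0 0.1
0 0 0 0 0 0 -1; 0 0 0 0 0 0 -1; 0 0 0 0 0 0 -1; 0 0 0 0 0 0 -1; 0 0 0 0 0 0 -1
end [ 602.6 -172.    36.    -6. ]
```

Request:
move_arm --commands "34.5 59.5 20 0 0 0 0.1; 34.5 59.5 20 0 0 0 0.1; 34.5 59.5 20 0 0 0 0.1; 34.5 59.5 60 0 0 0 0.1; 34.5 59.5 60 0 0 0 0.1"

```text
t: 58.75
tcp_pos: [0.5981, -0.1702, 0.0673]
tool_rot: [0.743, 0.669, -0.002, -0.004]
force: [-0.7, 0.2, 0.5]
finger_gap: 0.547
gripper_force: 0.0
```

Request:
move_arm --commands "0 0 30 0 0 0 0.1; 0 0 50 0 0 0 0.1; 0 0 65 0 0 0 0.1; 0 0 74 0 0 0 0.1; 0 0 74 0 0 0 0.1"

```text
t: 59.38
tcp_pos: [0.6015, -0.1717, -0.0049]
tool_rot: [0.743, 0.669, -0.0, -0.0]
force: [0.5, -0.6, 1.1]
finger_gap: 0.553
gripper_force: 0.0
```

Request:
move_arm --commands "0 0 0 0 0 0 -1; 0 0 0 0 0 0 -1; 0 0 0 0 0 0 -1; 0 0 0 0 0 0 -1; 0 0 0 0 0 0 -1" --grip_force 50

```text
t: 60.0
tcp_pos: [0.602, -0.1721, -0.0037]
tool_rot: [0.743, 0.669, 0.0, 0.0]
force: [-1.7, -0.5, 6.0]
finger_gap: 0.225
gripper_force: 50.9
```

```bash
python3 - <<'E'
from h import *
p=state()
h=np.array([636.5,148.5]);th=np.radians(6.1);ey=np.array([np.sin(th),np.cos(th)]);ex=np.array([np.cos(th),-np.sin(th)])
d=p[:2]-h; print('post in home',d@ex,d@ey)
for n in('scene','top'): print(stack(snap(n),.064))
E
```

```text
t 60.0 tcp [ 602.  -172.1   35.3   -6. ] down [ 0.001 -0.001 -1.   ] gap 19.1 F [-1.7 -0.5  6. ] gf 50.9 q6 -20
post in home -0.2122022292307149 -322.4480824533711
(array([612.4, -81.7,  70.2,  89.8,  84. ]), array([612.21191415, -82.38171848]))
(array([631.2, -91.7,  41.6,  79.1,  63.3]), array([624.49371091, -95.2853988 ]))
```

Request:
move_arm --commands "4 0 0 0 0 0 -1; 12 0 0 0 0 0 -1; 22 0 0 0 0 0 -1; 32 0 0 0 0 0 -1; 40 0 0 0 0 0 -1"

```text
t: 60.72
tcp_pos: [0.6075, -0.1345, -0.0036]
tool_rot: [0.743, 0.669, -0.0, 0.003]
force: [-0.4, -7.6, 3.6]
finger_gap: 0.231
gripper_force: 50.7
```

Request:
move_arm --commands "4 0 0 0 0 0 -1; 11 0 0 0 0 0 -1; 18 0 0 0 0 0 -1; 25 0 0 0 0 0 -1; 30 0 0 0 0 0 -1"

```text
t: 61.35
tcp_pos: [0.6106, -0.1047, -0.0036]
tool_rot: [0.743, 0.67, -0.0, 0.002]
force: [-0.1, -6.2, 4.2]
finger_gap: 0.225
gripper_force: 50.7
```

Request:
move_arm --commands "6 0 0 0 0 0 -1; 16 0 0 0 0 0 -1; 27 0 0 0 0 0 -1; 39 0 0 0 0 0 -1; 50 0 0 0 0 0 -1"

```text
t: 61.98
tcp_pos: [0.6145, -0.0553, -0.0036]
tool_rot: [0.743, 0.67, -0.001, 0.002]
force: [-3.4, -9.2, 5.2]
finger_gap: 0.23
gripper_force: 51.1
```

Request:
move_arm --commands "10 0 0 0 0 0 -1; 22 0 0 0 0 0 -1; 34 0 0 0 0 0 -1; 46 0 0 0 0 0 -1; 55 0 0 0 0 0 -1"

```text
t: 62.6
tcp_pos: [0.6198, -0.0004, -0.0037]
tool_rot: [0.743, 0.67, -0.001, 0.001]
force: [-3.7, -10.3, 5.8]
finger_gap: 0.223
gripper_force: 51.2
```

```bash
cat >> h.py <<'E'
def hp():
    p=state();h=np.array([636.5,148.5]);th=np.radians(6.1);d=p[:2]-h
    print('post in home x,y',round(d@[np.cos(th),-np.sin(th)],1),round(d@[np.sin(th),np.cos(th)],1))
E
python3 - <<'E'
from h import *
hp()
s=snap('scene')
E
```

```text
t 62.6 tcp [ 6.198e+02 -4.000e-01  3.530e+01 -5.900e+00] down [-0.    -0.004 -1.   ] gap 18.9 F [ -3.7 -10.3   5.8] gf 51.2 q6 -4
post in home x,y -0.8 -149.9
```

Request:
move_arm --commands "8 -0.5 0 0 0 0 -1; 16 -0.5 0 0 0 0 -1; 24 -0.5 0 0 0 0 -1; 31 -0.5 0 0 0 0 -1; 35 -0.5 0 0 0 0 -1" --grip_force 80

```text
t: 63.28
tcp_pos: [0.6233, 0.0344, -0.0036]
tool_rot: [0.743, 0.669, -0.001, 0.001]
force: [-2.9, -9.4, 6.5]
finger_gap: 0.224
gripper_force: 78.4
```

Request:
move_arm --commands "4 0 0 0 0 0 -1; 8 0 0 0 0 0 -1; 12 0 0 0 0 0 -1; 16 0 0 0 0 0 -1; 20 0 0 0 0 0 -1"

```text
t: 63.9
tcp_pos: [0.6234, 0.0529, -0.0035]
tool_rot: [0.742, 0.67, -0.003, 0.001]
force: [-6.0, -13.5, 9.8]
finger_gap: 0.229
gripper_force: 78.8
```

```bash
python3 - <<'E'
from h import *
hp(); snap('scene'); hp()
E
```

```text
t 63.9 tcp [623.4  52.9  35.5  -5.9] down [-0.004 -0.005 -1.   ] gap 19.5 F [ -6.  -13.5   9.8] gf 78.8 q6 1
post in home x,y -2.8 -96.5
t 63.95 tcp [623.5  53.7  35.4  -5.9] down [-0.004 -0.005 -1.   ] gap 19.2 F [-5.9 -9.5  9. ] gf 78.8 q6 1
post in home x,y -2.9 -95.6
```

Request:
move_arm --commands "2 0 0 0 0 0 -1; 4 0 0 0 0 0 -1; 6 0 0 0 0 0 -1; 8 0 0 0 0 0 -1; 8 0 0 0 0 0 -1"

```text
t: 64.58
tcp_pos: [0.6246, 0.0628, -0.0036]
tool_rot: [0.742, 0.67, -0.002, 0.0]
force: [-6.1, -6.9, 8.1]
finger_gap: 0.225
gripper_force: 78.7
```

```bash
python3 - <<'E'
from h import *
hp(); snap('scene'); hp()
E
```

```text
t 64.58 tcp [624.6  62.8  35.4  -5.9] down [-0.003 -0.003 -1.   ] gap 19.1 F [-6.1 -6.9  8.1] gf 78.7 q6 2
post in home x,y -2.8 -86.5
t 64.62 tcp [624.5  62.9  35.4  -5.9] down [-0.003 -0.003 -1.   ] gap 18.9 F [-6.5 -6.9  9.3] gf 78.7 q6 2
post in home x,y -2.8 -86.4
```

Request:
move_arm --commands "1 0 0 0 0 0 -1; 2 0 0 0 0 0 -1; 3 0 0 0 0 0 -1; 3 0 0 0 0 0 -1; 3 0 0 0 0 0 -1"

```text
t: 65.25
tcp_pos: [0.6254, 0.0655, -0.0036]
tool_rot: [0.743, 0.67, -0.002, 0.001]
force: [-4.6, -7.7, 7.8]
finger_gap: 0.222
gripper_force: 78.5
```

```bash
python3 - <<'E'
from h import *
hp(); snap('scene'); hp()
E
```

```text
t 65.25 tcp [625.4  65.5  35.4  -5.9] down [-0.002 -0.003 -1.   ] gap 18.9 F [-4.6 -7.7  7.8] gf 78.5 q6 2
post in home x,y -2.2 -83.7
t 65.3 tcp [625.4  65.5  35.4  -5.9] down [-0.002 -0.003 -1.   ] gap 19.1 F [-4.4 -7.7  7.4] gf 78.5 q6 2
post in home x,y -2.2 -83.7
```

Request:
move_arm --commands "0.5 0 0 0 0 0 -1; 1 0 0 0 0 0 -1; 1.5 0 0 0 0 0 -1; 2 0 0 0 0 0 -1; 2 0 0 0 0 0 -1"

```text
t: 65.92
tcp_pos: [0.6256, 0.0659, -0.0036]
tool_rot: [0.743, 0.67, -0.002, 0.001]
force: [-5.9, -12.5, 8.4]
finger_gap: 0.224
gripper_force: 78.4
```

```bash
python3 - <<'E'
from h import *
snap('scene'); hp()
E
```

```text
t 65.97 tcp [625.6  66.   35.4  -5.9] down [-0.002 -0.005 -1.   ] gap 18.8 F [ -5.5 -12.5   8.1] gf 78.4 q6 2
post in home x,y -2.0 -83.2
```

Request:
move_arm --commands "0.5 0 0 0 0 0 -1; 1 0 0 0 0 0 -1; 1.5 0 0 0 0 0 -1; 1.5 0 0 0 0 0 -1; 1.5 0 0 0 0 0 -1"

```text
t: 66.6
tcp_pos: [0.6256, 0.0663, -0.0036]
tool_rot: [0.743, 0.67, -0.003, 0.001]
force: [-5.2, -15.7, 8.2]
finger_gap: 0.227
gripper_force: 78.6
```

```bash
python3 - <<'E'
from h import *
snap('scene'); hp()
E
```

```text
t 66.65 tcp [625.6  66.3  35.4  -5.9] down [-0.003 -0.006 -1.   ] gap 19.3 F [ -5.8 -16.    8.3] gf 78.6 q6 2
post in home x,y -2.1 -82.9
```

The force climbs with no further motion, so the carrier is at the end stop. I relax the push a little, release and rise.

Request:
move_arm --commands "-1 0 0 0 0 0 -1; -2 0 0 0 0 0 -1; -3 0 0 0 0 0 -1; -3 0 0 0 0 0 -1; -3 0 0 0 0 0 -1"

```text
t: 67.28
tcp_pos: [0.6256, 0.0664, -0.0036]
tool_rot: [0.743, 0.669, -0.001, 0.0]
force: [-4.7, -6.8, 8.4]
finger_gap: 0.22
gripper_force: 78.4
```

Request:
move_arm --commands "-3 0 0 0 0 0 -0.2; -3 0 0 0 0 0 -0.2; -3 0 0 0 0 0 -0.2; -3 0 0 0 0 0 -0.2; -3 0 0 0 0 0 -0.2"

```text
t: 67.9
tcp_pos: [0.6261, 0.0657, -0.0046]
tool_rot: [0.743, 0.669, -0.0, -0.0]
force: [0.3, 0.1, -0.4]
finger_gap: 0.402
gripper_force: 0.0
```

```bash
python3 - <<'E'
from h import *
snap('scene'); hp()
E
```

```text
t 67.95 tcp [626.1  65.6  34.4  -6. ] down [-0.  0. -1.] gap 33.9 F [ 0.3 -0.1  0.1] gf 0.0 q6 2
post in home x,y -1.5 -83.5
```

Request:
move_arm --commands "0 0 -20 0 0 0 -0.2; 0 0 -50 0 0 0 -0.2; -20 0 -90 0 0 0 -0.2; -60 0 -120 0 0 0 -0.2; -60 0 -120 0 0 0 -0.2"

```text
t: 68.58
tcp_pos: [0.6226, 0.0031, 0.12]
tool_rot: [0.744, 0.668, 0.002, 0.003]
force: [-0.8, -0.2, -0.3]
finger_gap: 0.403
gripper_force: 0.0
```

Request:
move_arm --commands "-60 -60 0 0 0 0 -0.2; -120 -120 0 0 0 0 -0.2; -160 -160 0 0 0 0 -0.2; -160 -160 0 0 0 0 -0.2; -160 -160 0 0 0 0 -0.2"

```text
t: 69.2
tcp_pos: [0.4418, -0.1367, 0.1155]
tool_rot: [0.744, 0.668, -0.0, -0.001]
force: [0.6, -1.0, -0.4]
finger_gap: 0.4
gripper_force: 0.0
```

```bash
python3 - <<'E'
from h import *
hp()
a=snap('scene','s10.png');b=snap('top','t10.png')
h=np.array([636.5,148.5]);th=np.radians(6.1);ey=np.array([np.sin(th),np.cos(th)]);ex=np.array([np.cos(th),-np.sin(th)])
# post top: grey-light blob near expected (z 74)
e=np.r_[h-85*ey,74]/1000
for n,s in(('scene',a),('top',b)):
    print(n,'post expect',proj(s,e).round(1))
    for cen,ar,c in blobs(s,'light')[0]:
        if np.linalg.norm(cen-proj(s,e))<40: print(cen.round(1),ar,cv2.boundingRect(c))
    for cen,ar,c in blobs(s,'red')[0]:
        w=wrect(s,c,.01); 
        if abs(w[1]-390)<60: print('pin',w)
# stack rear/visible: brown rows in home frame at z=64
for n,s in(('scene',a),('top',b)):
    im=cv2.GaussianBlur(s['image'],(3,3),0).astype(int); m=((im.max(2)<80)&(im[...,0]-im[...,2]>10)&(im[...,0]-im[...,2]<34))
    ys,xs=np.nonzero(m); P=np.array([onz(s,u,v,.064)[:2]*1000 for u,v in zip(xs,ys)])-h; q=np.c_[P@ex,P@ey]
    k=(abs(q[:,0])<16)&(q[:,1]>-70)&(q[:,1]<60); print(n,k.sum(),np.percentile(q[k],[2,98],axis=0).round(1).tolist() if k.sum() else '')
E
```

```text
t 69.2 tcp [ 441.8 -136.7  154.5   -6.2] down [-0.002  0.001 -1.   ] gap 34.0 F [ 0.6 -1.  -0.4] gf 0.0 q6 -25
post in home x,y -163.3 -304.3
scene post expect [381.6 225.9]
[399.4 202. ] 390 (379, 190, 45, 24)
pin [422.  391.5  41.6 121.3 -69.2]
top post expect [284.2 147.5]
pin [423.3 389.7  40.4 110.5 -68.5]
scene 205 [[-15.3, -38.0], [4.7, 37.1]]
top 448 [[-14.8, -37.9], [14.9, 39.8]]
```

```bash
python3 - <<'E'
from h import *
import pickle
a0,b0=pickle.load(open('s0.pkl','rb'))
b=snap('top');a=snap('scene')
hh=np.array([636.5,148.5]);th=np.radians(6.1);ey=np.array([np.sin(th),np.cos(th)]);ex=np.array([np.cos(th),-np.sin(th)])
def shift(i0,i1,x0,y0,w,h):
    g=lambda i:np.float64(cv2.cvtColor(i,cv2.COLOR_RGB2GRAY)[y0:y0+h,x0:x0+w])
    return cv2.phaseCorrelate(g(i0),g(i1),cv2.createHanningWindow((w,h),cv2.CV_64F))
print('knob top',shift(b0['image'],b['image'],236,99,20,20),'ctl bridge',shift(b0['image'],b['image'],225,119,46,20))
r=np.r_[hh+52*ex+30*ey,20]/1000; print('roller housing proj',proj(b,r),proj(a,r))
print('knob scene',shift(a0['image'],a['image'],432,242,20,16),'ctl',shift(a0['image'],a['image'],400,205,50,24))
d=np.abs(cv2.GaussianBlur(b['image'],(3,3),0).astype(int)-cv2.GaussianBlur(b0['image'],(3,3),0)).max(2)
# profile along lane, off-axis lines x=+-22 on deck z=14 (deck rear edge at y=-95 if home), sampled each mm
for xx in(-26,-22,22,26):
    v=[]
    for y in np.arange(-110,-80,2.):
        u=proj(b,np.r_[hh+xx*ex+y*ey,14]/1000).astype(np.float32); v.append(int(cv2.getRectSubPix(b['image'],(1,1),tuple(float(t) for t in u)).max()))
    print(xx,v)
E
```

```text
knob top ((-0.024598728974956074, -0.25421863303648173), 1.038495415866264) ctl bridge ((-0.05077472170337671, -0.11291668840596358), 1.0538235049889677)
roller housing proj [241.82734161 125.71483532] [430.7340811  237.20931305]
knob scene ((0.2067832713819886, -0.05603776075822786), 1.0340800460744588) ctl ((0.09883495572324463, -0.1816706039021767), 0.7397193283814778)
-26 [43, 42, 44, 42, 37, 31, 31, 41, 71, 103, 118, 114, 119, 116, 94]
-22 [45, 44, 45, 45, 40, 32, 34, 44, 75, 109, 128, 129, 127, 111, 86]
22 [26, 29, 29, 28, 29, 30, 27, 31, 42, 54, 62, 64, 68, 68, 68]
26 [28, 28, 29, 29, 31, 30, 30, 31, 40, 56, 58, 61, 63, 63, 61]
```

The deck's rear edge sits within about 1 mm of its home position. The roller's knob is back where it was in the empty lane, so the roller is in the notch. I hand the job in.

```bash
python3 -c "
from station import ticket; print(ticket.sign_off())"
```

```text
the job is handed in; nothing more can be done
None
```

I handed the job in with the pin in the parts tray, all five linings piled squarely on the carrier, and the carrier about 1 mm from home under the bridge with the roller in its notch; the judge gave no verdict.

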